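Level the glue-up press, set its stop and load the rails

ROBOT

A 7-joint arm with a two-finger parallel gripper is mounted at the origin on the work surface. World frame = base frame: x ahead of the robot, y to its left, z up, the work surface at z = 0. Lengths are in m, angles in rad, forces in N, time in s.
With the tool pointing down it reaches from about 0.4 to 0.875 m from the base axis. Payload 19.3 kg.
Tool frame: the origin (TCP) lies at the centre of the arm's flange, where the gripper is bolted on; the fingertips stand 173 mm ahead of it and the grasp point (between the pads) lies 155 mm ahead of it (bot.grip_point_offset is the distance from the TCP to the grasp point, in m); z points along the fingers, x is the direction in which the jaws open and shut, and the axes are right-handed (so a half turn about z gives the same grasp; the last joint's range is limited). The gripper opens to 85 mm and grips with 20 to 120 N. Pads are 22 mm wide; open, the fingers measure 114 mm over their backs; the gripper's body (76 mm by 85 mm) begins 54 mm behind the grasp point. The pads swing forward as they close: fully open they stand 13 mm farther back than shut.
Start: joints at [1.084, 0.521, -0.036, 1.599, 0.021, 1.021, -0.113], TCP at [0.253, -0.572, 0.405] pointing down, gripper open.
Joint ranges: [-2.91, 2.91], [-0.3, 2.13], [-1.5, 1.42], [0.17, 2.43], [-1.26, 4.41], [0.16, 1.93], [-2.52, 2.52]. Speed limits (rad/s): [1.89, 1.89, 2.39, 2.39, 3.01, 3.01, 3.01].

INTERFACE

Orientations are given as [roll, pitch, yaw] about the fixed x, y, z axes, in that order (R = Rz(yaw) Ry(pitch) Rx(roll)).
In Python, from workcell import bot gives the robot as it stands.
- The arm moves only by the tool step_arm, never from a script. Its argument "plan" is a list that holds one entry, the list of rows, each a list of 4 numbers: the shift along the world's x, y, z in cm, then the turn about the world's z in rad. A call has 1 to 12 rows; each row is the pose to reach, as a shift and turn from the pose measured when the call began; what a row does not reach only later rows make up. A row lasts 1/12 s, in which the tool goes at most 41.7 mm and 7.16 degrees, less where a joint would pass 70% of its speed; a pose out of reach is approached as far as the arm can. A call with a gripper value outside its range is refused whole. "jaw" is the closure, from 0 (fully open) to 1 (shut), set as the call begins (left out, the last holds). The fingers move at their own pace and stop on an object; "force" is the grip in N (left out, the last holds). Time passes only in rows, so rows that repeat a pose let the fingers close. It gives the time, the measured TCP pose, the force and the opening at its end, in the units of the state.
- bot.observe(): the state, without advancing time (a new reading comes with each control period).
- bot.grab_frame(name): name is "scene" or "top" or "wrist"; returns a dict with "pixels" (420x560x3 uint8, blue, green, red), "mtx" (3x3 intrinsics, pixels), "k1" (the pictures are not rectified: a ray, as slopes to the right and down, at radius r is drawn at 1 + k1 r^2 times it, then the intrinsics apply), "R" (3x3) and "t" (3): a world point X has camera coordinates R X + t. Camera axes: x right, y down, z forward; pixel columns grow to the right and rows downward; lengths in m; the calibration is good to about 2 mm. A picture is of the moment at which its call begins. There is no depth.
- bot.job_done(): hands the job in, once; it reports no verdict.
The state is a dict: "clock": time; "qpos": joint angles; "qd": joint speeds; "joint_efforts": joint torques, N m; "position": TCP position; "tool_rot": TCP orientation; "force": force on the tool from outside, world axes, zero at the start; "moment": the same for the moment, N m; "grip_width": finger opening in m.
Only numpy, scipy, OpenCV 4.12 (cv2) and the standard library are available. Lean on these libraries where they do the work, as an engineer would, in place of code of your own. Each camera call takes 0.05 s, during which the arm holds its last target.

TASK

Make the frame-joining press ready: first push the wooden wedge, nose first, under the low corner foot of the press bed until the bubble of the level on the bed is centred between its lines and stays so. Then crank the handwheel until the stop's pointer is in line with the brass flag on the scale. Then lay every dark frame rail from the table flat in the bay, lengthwise from fence to stop, none on top of another, leave the other things where they are, and leave the bed level and the stop on its mark.

Things in the scene. Friction and masses are not known exactly. Their poses are not given: they have to be found in the camera images.
- bed: Press bed: grey plate 245 x 315 x 14 mm, hinged along its left end. Origin on the hinge line, 18 mm below the bed's top; x runs along the hinge away from the robot, y left, z up; the press may be turned 0.12 rad. It can only tilt: the foot is 275 mm from the hinge in -y. At the start its right side (-y) hangs 0.045 rad low; it can rise a little past level. 1 kg, 6 to 9 N on the foot.
- foot (a point): Underside of the bed's one steel foot, below its near right corner: a half-round bar, radius 10 mm, 30 mm long along the bed's x; 24 mm (21 to 27, differs by start) above the table when the bed is level, 12 mm lower at the start. 15 mm in from the bed's right edge, 32 mm from its near edge. The bed's underside is 10 mm higher than this point.
- bubble (a joint): Place (m) of the dark bubble in the white window of the spirit level (20 x 130 x 18 mm, aluminium, fixed on the bed's far right, along its y). 0 = centred; positive = towards the bed's +y: the right side is low; negative: too high. 0.45 m per rad of tilt, about 0.020 at the start. Bubble 14 mm long, black lines 21 mm apart: it is between them within 0.0035.
- wedge: Pale wooden wedge 195 x 40 mm, 0.12 kg, on the table right of the press. Origin at its underside where ramp and tail meet, x towards the thin nose, z up. Ramp from 33 mm high at x = 0 to 5 mm at the nose, x = 150 mm (1 in 5.36); tail: block 33 mm high from x = -45 mm to 0. It does not slip back from under the foot.
- wedge_grip (a point): Centre of the wedge's tail block, half-way up (16.5 mm above the table), 170 mm behind the nose tip; axes as the wedge's. Grip it across its 40 mm width (its y).
- stop (a joint): Travel of the sliding stop in m, growing towards the fence (bed's -y). The stop is an aluminium bar 175 x 20 mm, 12 mm high, lying along the bed's x, driven by the handwheel: 8 mm per turn. The gap between fence and stop is 0.180 m minus this value.
- pointer (a point): Tip of the black pointer at the near end of the stop, in line with the stop's face that looks to the fence, 4 mm above the bed's top. Moves with the stop.
- flag_mark (a point): The mark: the small brass flag (3 mm thick, 12 mm high) on the scale along the bed's near edge, its middle, at the pointer's height. It does not move during the job; its place differs by start. Axes as the bed's: the stop is set when pointer and this point have the same place along the bed's y (within 2.5 mm).
- wheel_axis (a point): On the upright axis of the handwheel at the left of the bed, half-way up the disc, 36 mm above the bed's top. Flat disc 104 mm across, 10 mm thick, on a gearbox. Clockwise from above drives the stop towards the fence (-y), 8 mm per turn, up to 7 turns; about 0.04 N m; stays where it is left.
- handle (a point): Middle of the wheel's upright handle: a black cylinder 22 mm across and 46 mm high on the wheel's disc, 38 mm from the wheel's axis, this point 26 mm above its foot and 20 mm below its top. The handle spins freely on its own axis, so it can be held tight while it is led round in a circle.
- fence (a point): Foot of the fence's inner face, on the bed's top; axes as the bed's (x away from the robot, y left, towards the stop). Fence: aluminium bar 12 mm high, x = -83 to +107 mm here. The bay is at y > 0, between fence and stop: 118 to 132 mm wide once the stop is at the flag. Room for rails from x = -83 to +95 mm; the level (18 mm high) begins at x = 115 mm.
- rail1_mid (a point): Centre of a frame rail (half-way up, 13 mm above what it stands on): dark wood moulding 105 mm long (its x), 20 mm wide (its y), 26 mm high (its z), 0.07 kg, with a lighter rounded bead along one upper edge. Two to four of these lie on the table; None if absent.
- rail2_mid (a point): Centre of a frame rail (half-way up, 13 mm above what it stands on): dark wood moulding 105 mm long (its x), 20 mm wide (its y), 26 mm high (its z), 0.07 kg, with a lighter rounded bead along one upper edge. Two to four of these lie on the table; None if absent.
- rail3_mid (a point): Centre of a frame rail (half-way up, 13 mm above what it stands on): dark wood moulding 105 mm long (its x), 20 mm wide (its y), 26 mm high (its z), 0.07 kg, with a lighter rounded bead along one upper edge. Two to four of these lie on the table; None if absent.
- rail4_mid (a point): Centre of a frame rail (half-way up, 13 mm above what it stands on): dark wood moulding 105 mm long (its x), 20 mm wide (its y), 26 mm high (its z), 0.07 kg, with a lighter rounded bead along one upper edge. Two to four of these lie on the table; None if absent.
- tape: Bystander, to be left alone: paper tape roll 64 mm across, 24 mm high; origin at its underside's centre.
- glue: Bystander, to be left alone: white glue bottle 52 mm across, 130 mm high; origin at its underside's centre.
- driver: Bystander, to be left alone: screwdriver lying down; origin at its underside's centre.
- packer: Bystander, to be left alone: flat plywood packer 90 x 40 x 8 mm, of even thickness, not a wedge; not needed; origin at its underside's centre.
- sample: Bystander, to be left alone: L-shaped corner sample of frame moulding, legs 100 mm, 20 mm high; not one of the rails; origin at its underside's centre.
- mug: Bystander, to be left alone: white mug 90 mm high; origin at its underside's centre.
Mind the look-alikes: they are no part of the job. What is shaped like the part that bears rail1_mid but blue is not meant.

How it is judged:
On the way, in this order (a step that is already met when the one before it is completed fails the run):
1. the bed rests on the wedge with the bubble centred between the lines (value of joint bubble between -0.0035 and 0.0035 m and contact force between wedge and bed above 1 N), for 0.5 s.
2. the stop's pointer stands at the brass flag (y of pointer in the frame of flag_mark between -0.0025 and 0.0025 m), for 0.5 s.
3. after that, every rail lies in the bay between fence and stop (x of rail1_mid in the frame of fence between -0.09 and 0.095 m and y of rail1_mid in the frame of fence between 0.045 and 0.09 m and z of rail1_mid in the frame of fence between 0.007 and 0.018 m and angle between the x axis of each of rail1, rail2, rail3, rail4 and the y axis of bed, either way round below 0.2 rad and linear speed of each of rail1, rail2, rail3, rail4 below 0.02 m/s and x of rail2_mid in the frame of fence between -0.09 and 0.095 m and y of rail2_mid in the frame of fence between 0.045 and 0.09 m and z of rail2_mid in the frame of fence between 0.007 and 0.018 m and x of rail3_mid in the frame of fence between -0.09 and 0.095 m and y of rail3_mid in the frame of fence between 0.045 and 0.09 m and z of rail3_mid in the frame of fence between 0.007 and 0.018 m and x of rail4_mid in the frame of fence between -0.09 and 0.095 m and y of rail4_mid in the frame of fence between 0.045 and 0.09 m and z of rail4_mid in the frame of fence between 0.007 and 0.018 m), for 0.3 s.
At the end, for the whole second after the job is handed in: The bed rests on the wedge and the bubble is within 3.5 mm of centred; the pointer is within 2.5 mm of the flag along the scale; every rail present lies flat and still on the bed between fence and stop, lengthwise within 0.2 rad of the fence-to-stop direction; all at rest (all of step 1 and all of step 2 and all of step 3 and linear speed of wedge below 0.02 m/s); the robot touches nothing.
It fails at once if a bystander is moved by more than 3 cm (distance of any of tape, glue, driver, packer, sample, mug from where it was at the start of the episode above 0.03 m).
Of rail1, rail2, rail3, rail4 only 2 to 4 are there at a start; the rules pass over those that are not, and their reading is None.
At some moment in a run one of rail1, rail2, rail3, rail4 may be knocked a few centimetres aside while the robot is not near it.
Once in a run the grip may slacken for a moment while it holds something.
It also fails if it takes over 210 s, if anything falls off the work surface, if the arm or the gripper's body presses on something with over 40 N, if the wrist force passes 120 N, or if a joint passes its speed limit or range.

## Working session

There is one attempt and no reset: what is moved stays moved. The work goes in short steps, Python scripts to look and compute and a tool call to move; the robot and the scene stay as the last step left them, time stands still between calls to the robot, and variables do not carry over. Pictures are saved under pics/ and viewed, and the job is handed in when it is done.

Besides the shell and the picture viewer there is one more tool, called by a JSON object that holds its "api" and its "payload". step_arm: Moves the arm, as the interface text tells. Its arguments: {"type":"object","properties":{"plan":{"type":"array"},"jaw":{"type":"number"},"force":{"type":"number"}},"required":["plan"]}

```bash
mkdir -p pics; ls
python3 - <<'E'
from workcell import bot
import cv2
print(bot.observe())
for n in ["scene","top","wrist"]:
    f=bot.grab_frame(n); cv2.imwrite(f"pics/{n}0.png",f["pixels"]); print(n,f["mtx"].tolist(),f["k1"],f["R"].tolist(),f["t"].tolist())
E
```

```text
pics
{'clock': 0.0, 'qpos': array([ 1.08379327,  0.52201692, -0.03634599,  1.59996488,  0.0211958 ,
        1.02106543, -0.1128017 ]), 'qd': array([-0.00111275, -0.0001213 , -0.00067863, -0.0004857 , -0.00138753,
       -0.00018453, -0.00076678]), 'joint_efforts': array([-4.22817930e-04, -9.27108192e+01,  1.97964147e+00, -3.69929051e+01,
        1.78388815e-02,  8.25864205e-03,  6.21110161e-06]), 'position': array([ 0.25296496, -0.57138586,  0.40413904]), 'tool_rot': array([ 3.14153151e+00,  1.06812715e-03, -1.15399183e+00]), 'force': array([ 0.00095512,  0.79790903, -0.42916575]), 'moment': array([0.00827087, 0.02556213, 0.02834749]), 'grip_width': 0.08551749831451913}
scene [[397.0555082051138, 0.0, 278.75956677955844], [0.0, 397.0555082051138, 212.82764866140815], [0.0, 0.0, 1.0]] 0.013955659621835896 [[-0.734325179881319, 0.6787682499324115, -0.006339800940110695], [0.566007405555409, 0.6071258596421387, -0.5577040500213609], [-0.3747027449174922, -0.41312450113432564, -0.8300156622099437]] [0.38305717172548104, -0.22662195038061975, 1.3736643398309516]
top [[499.12680482348054, 0.0, 281.6234635412575], [0.0, 499.12680482348054, 208.47173306215697], [0.0, 0.0, 1.0]] -0.12212835116877098 [[-0.019274814148265186, -0.9998104916833725, -0.0027317136384826146], [-0.9968996698811406, 0.01942702302196448, -0.07624722268631731], [0.07628584226724273, 0.0012535933778129887, -0.9970852013610575]] [-0.007873811703682726, 0.5385326679631652, 1.5190769923588874]
wrist [[371.6016808443226, 0.0, 288.0294990235453], [0.0, 371.6016808443226, 203.76690713090443], [0.0, 0.0, 1.0]] -0.007246317423641011 [[0.4047488630216216, -0.9144277043407446, -0.0005756881297221038], [-0.8748083582640913, -0.38739548954641406, 0.290921073472483], [-0.26624930834462723, -0.11724635692938264, -0.9567468827191433]] [-0.6235834863550717, -0.03790177670910447, 0.3780628826710862]
```

View pics/top0.png

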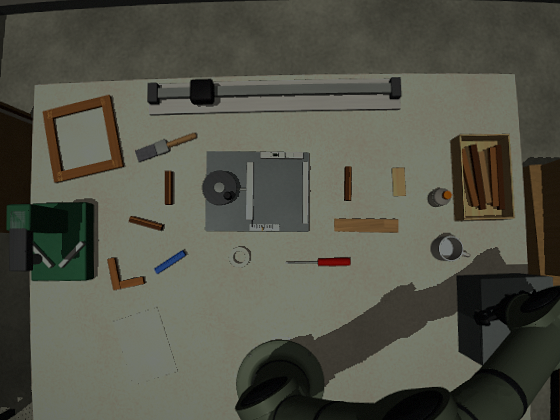

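View pics/scene0.png

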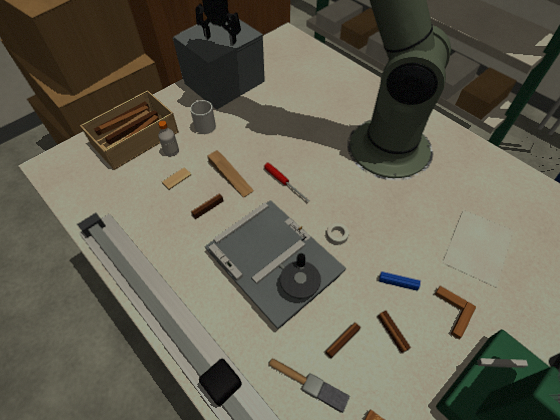

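View pics/wrist0.png

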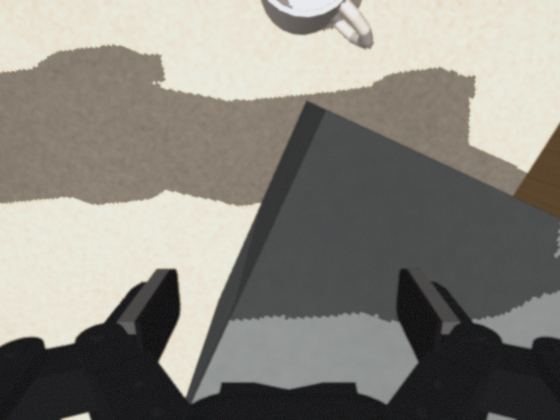

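```bash
cat > h.py <<'E'
from workcell import bot
import cv2, numpy as np
def ray(f,uv):
    uv=np.atleast_2d(np.array(uv,float)); K=f["mtx"]
    d=np.stack([(uv[:,0]-K[0][2])/K[0][0],(uv[:,1]-K[1][2])/K[1][1]],1)
    s=d.copy()
    for _ in range(20): s=d/(1+f["k1"]*(s**2).sum(1,keepdims=True))
    R=np.array(f["R"]);t=np.array(f["t"])
    D=np.c_[s,np.ones(len(s))]@R
    return -R.T@t,D
def pz(f,uv,z):
    C,D=ray(f,uv); return C+D*((z-C[2])/D[:,2])[:,None]
def proj(f,X):
    X=np.atleast_2d(X);c=X@np.array(f["R"]).T+np.array(f["t"]);s=c[:,:2]/c[:,2:]
    s=s*(1+f["k1"]*(s**2).sum(1,keepdims=True));K=f["mtx"]
    return np.c_[s[:,0]*K[0][0]+K[0][2],s[:,1]*K[1][1]+K[1][2]]
def crop(f,x0,y0,x1,y1,k,name):
    im=f["pixels"][y0:y1,x0:x1]; im=cv2.resize(im,None,fx=k,fy=k,interpolation=cv2.INTER_CUBIC)
    cv2.imwrite("pics/"+name,im)
def st():
    o=bot.observe(); print("t",round(o["clock"],2),"pos",o["position"].round(4),"rpy",o["tool_rot"].round(4),"F",o["force"].round(1),"w",round(o["grip_width"],4)); return o
E
python3 - <<'E'
from h import *
f=bot.grab_frame("top"); crop(f,195,140,415,280,3.6,"c1.png")
f2=bot.grab_frame("scene"); crop(f2,150,140,360,330,3.1,"c2.png")
for n,uv,z in [("rA",(147,223),.026),("rB",(168.5,187),.026),("rC",(348,183),.026),("wL",(334,225),.005),("wR",(398,225),.033),("mug",(450,245),.0)]:
    print(n,pz(f,uv,z).round(3))
E
```

```text
rA [[0.501 0.399 0.026]]
rB [[0.612 0.332 0.026]]
rC [[ 0.613 -0.225  0.026]]
wL [[ 0.485 -0.18   0.005]]
wR [[ 0.479 -0.375  0.033]]
mug [[ 0.414 -0.547  0.   ]]
```

View pics/c1.png

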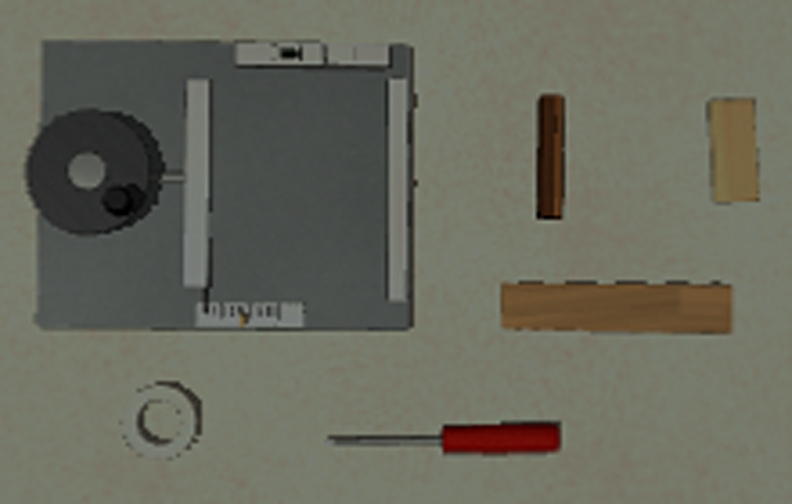

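View pics/c2.png

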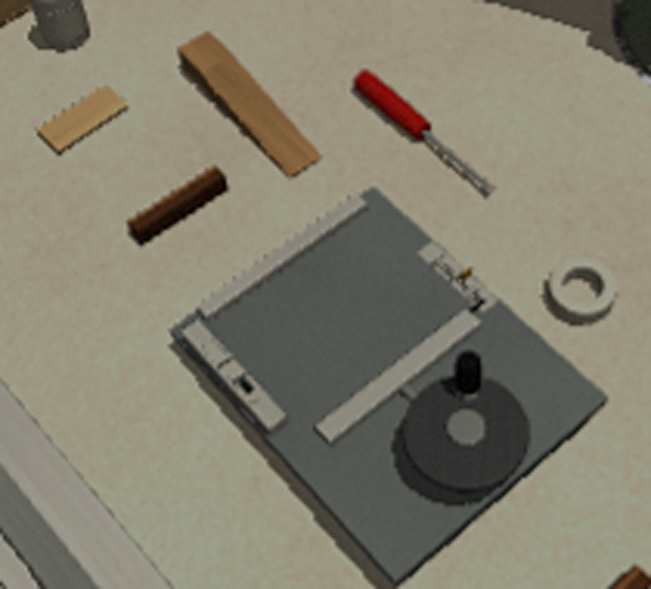

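Run:
```python
from h import *
f=bot.grab_frame("top"); 
def c(u,v): return (195+(u+.5)/3.6-.5,140+(v+.5)/3.6-.5)
for n,uv,z in [("NR",(411,327),.036),("FR",(412,45),.036),("NL",(37,322),.05),("FL",(42,41),.05),("noseN",(502,328),.005),("noseF",(502,285),.005),("tailN",(731,332),.033),("tailF",(731,285),.033),("ridge",(680,305),.033),("stopN",(210,287),.055),("flag",(243,320),.046),("ptr",(207,308),.05),("hub",(86,170),.08),("handle",(122,200),.13),("fenceN",(389,300),.05),("fenceF",(389,80),.05)]:
    print(n,pz(f,c(*uv),z).round(4))
# pale mask wedge
hsv=cv2.cvtColor(f["pixels"],cv2.COLOR_BGR2HSV)
m=((hsv[...,0]>8)&(hsv[...,0]<24)&(hsv[...,1]>90)).astype(np.uint8)
m[:, :320]=0
n,l,s,cc=cv2.connectedComponentsWithStats(m)
for i in range(1,n):
    if s[i,4]>60:
        p=np.argwhere(l==i)[:,::-1].astype(np.float32); print(s[i],cc[i],cv2.minAreaRect(p))
```

```text
NR [[ 0.4683 -0.0998  0.036 ]]
FR [[ 0.7097 -0.1064  0.036 ]]
NL [[0.478 0.215 0.05 ]]
FL [[0.7172 0.2092 0.05  ]]
noseN [[ 0.4668 -0.18    0.005 ]]
noseF [[ 0.504 -0.181  0.005]]
tailN [[ 0.4584 -0.373   0.033 ]]
tailF [[ 0.4985 -0.3744  0.033 ]]
ridge [[ 0.4824 -0.3298  0.033 ]]
stopN [[0.5044 0.0686 0.055 ]]
flag [[0.4766 0.0418 0.046 ]]
ptr [[0.4871 0.0717 0.05  ]]
hub [[0.602  0.1685 0.08  ]]
handle [[0.5712 0.1335 0.13  ]]
fenceN [[ 0.4909 -0.0811  0.05  ]]
fenceF [[ 0.6774 -0.0854  0.05  ]]
[ 442  134   73   87 4863] [481.69771746 177.28027966] ((477.12152099609375, 176.511474609375), (86.0211181640625, 71.39146423339844), 88.26429748535156)
[ 523  159   37  127 3901] [542.85285824 218.6977698 ] ((541.0, 222.0), (126.0, 36.0), 90.0)
[344 166   8  35 230] [347.40869565 183.10869565] ((347.3628845214844, 183.01651000976562), (6.8111491203308105, 34.23737716674805), 2.6025619506835938)
[392 168  14  28 328] [398.62804878 181.26219512] ((398.38922119140625, 181.5061492919922), (27.67953872680664, 12.25887393951416), 86.8201675415039)
[334 219  64  14 829] [365.90711701 224.98431846] ((365.5, 225.5), (13.0, 63.0), 90.0)
```

{"api": "step_arm", "payload": {"plan": [[[2.8,2.7,0,0.12],[5.6,5.4,0,0.24],[8.4,8.1,0,0.36],[11.2,10.8,0,0.48],[14,13.5,0,0.6],[16.8,16.2,0,0.72],[19.6,18.9,0,0.84],[22.6,21.9,0,0.96],[22.6,21.9,-2,1.08],[22.6,21.9,-6,1.118],[22.6,21.9,-9,1.118],[22.6,21.9,-9,1.118]]], "jaw": 0, "force": 60}}

```text
clock: 1.3
position: [0.4776, -0.3517, 0.3094]
tool_rot: [-3.138, 0.007, -0.035]
force: [-0.7, 0.4, -0.1]
grip_width: 0.0854
```

Run:
```python
from h import *
o=st(); f=bot.grab_frame("wrist"); cv2.imwrite("pics/w1.png",f["pixels"])
print(proj(f,[[.479,-.352,.033],[.4854,-.1805,.005],[.5007,-.0857,.03]]))
```

```text
t 1.3 pos [ 0.4776 -0.3517  0.3094] rpy [-3.1376  0.0068 -0.0354] F [-0.7  0.4 -0.1] w 0.0854
[[ 293.92207423  206.35118249]
 [ 295.22007715  -66.57149893]
 [ 320.82011237 -308.2088702 ]]
```

View pics/w1.png

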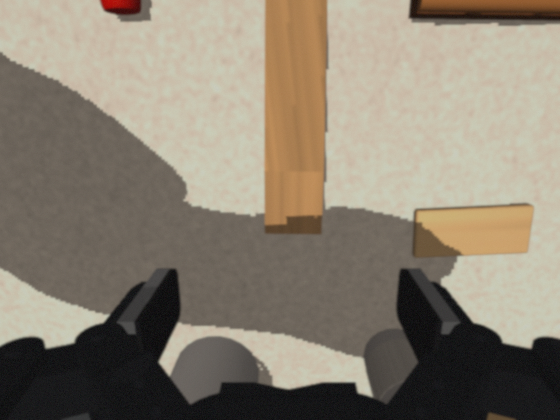

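Run:
```python
from h import *
f=bot.grab_frame("wrist")
print(pz(f,[(294,171),(294,193),(294,216),(265,193),(323,193)],.033).round(4)); print(pz(f,[(265,0),(326,0)],.022).round(4))
for n in ["top"]:
    f=bot.grab_frame(n); crop(f,300,150,440,260,5,"c3.png")
```

```text
[[ 0.4813 -0.3288  0.033 ]
 [ 0.4808 -0.3443  0.033 ]
 [ 0.4803 -0.361   0.033 ]
 [ 0.4608 -0.3436  0.033 ]
 [ 0.5008 -0.345   0.033 ]]
[[ 0.4666 -0.2216  0.022 ]
 [ 0.5048 -0.223   0.022 ]]
```

View pics/c3.png

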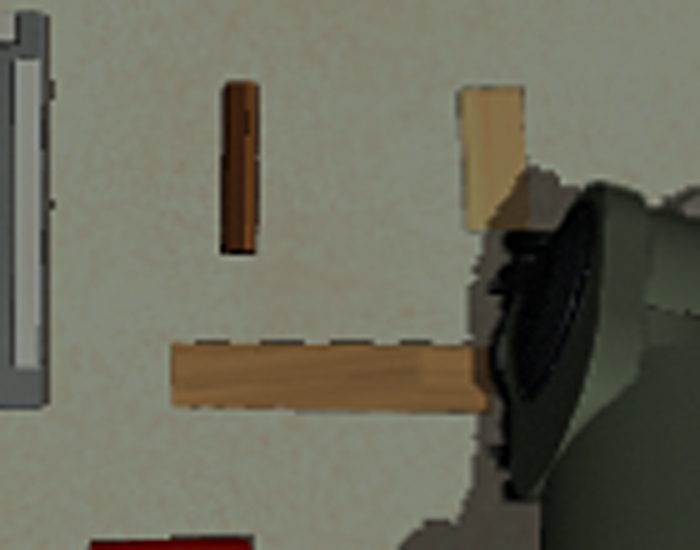

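{"api": "step_arm", "payload": {"plan": [[[0.25,0,-3,0],[0.25,0,-6,0],[0.25,0,-9,0],[0.25,0,-11,0],[0.25,0,-12.3,0],[0.25,0,-13.1,0],[0.25,0,-13.1,0],[0.25,0,-13.1,0]]]}}

```text
clock: 2.12
position: [0.4824, -0.3531, 0.1863]
tool_rot: [3.14, -0.002, -0.037]
force: [-0.6, -0.3, 0.1]
grip_width: 0.0852
```

{"api": "step_arm", "payload": {"plan": [[[0,0,0,0],[0,0,0,0],[0,0,0,0],[0,0,0,0],[0,0,0,0],[0,0,0,0],[0,0,0,0],[0,0,0,0]]], "jaw": 1}}

```text
clock: 2.78
position: [0.4826, -0.3533, 0.1872]
tool_rot: [3.139, -0.003, -0.037]
force: [-2.1, 0.1, 11.4]
grip_width: 0.0388
```

{"api": "step_arm", "payload": {"plan": [[[-0.2,0.15,0,0],[-0.2,0.15,0,0],[-0.2,0.15,0,0],[-0.2,0.15,-0.4,0],[-0.2,0.15,-0.8,0],[-0.2,0.15,-0.9,0],[-0.2,0.15,-0.9,0],[-0.2,0.15,-0.9,0],[-0.2,0.15,-0.9,0]]], "jaw": 0.2}}

```text
clock: 3.53
position: [0.4806, -0.3518, 0.1782]
tool_rot: [3.139, -0.003, -0.037]
force: [0.4, -0.1, 0.1]
grip_width: 0.0682
```

{"api": "step_arm", "payload": {"plan": [[[0,0,0,0],[0,0,0,0],[0,0,0,0],[0,0,0,0],[0,0,0,0],[0,0,0,0],[0,0,0,0]]], "jaw": 1}}

```text
clock: 4.12
position: [0.4808, -0.3519, 0.1786]
tool_rot: [3.139, -0.003, -0.037]
force: [-1.2, 1.3, 6.0]
grip_width: 0.0392
```

Run:
```python
from h import *
o=st(); f=bot.grab_frame("wrist"); cv2.imwrite("pics/w2.png",f["pixels"])
f=bot.grab_frame("top"); crop(f,280,130,440,260,5,"c4.png")
```

```text
t 4.12 pos [ 0.4808 -0.3519  0.1786] rpy [ 3.139e+00 -3.100e-03 -3.680e-02] F [-1.2  1.3  6. ] w 0.0392
```

View pics/w2.png

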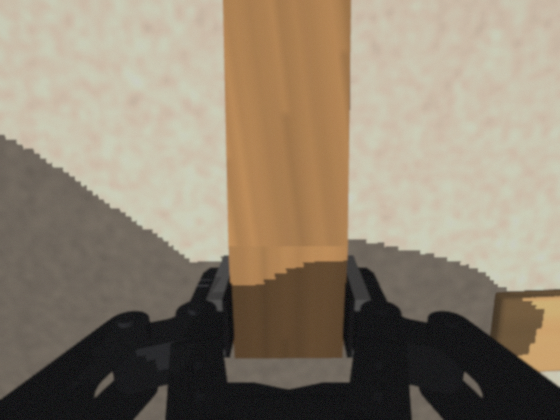

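View pics/c4.png

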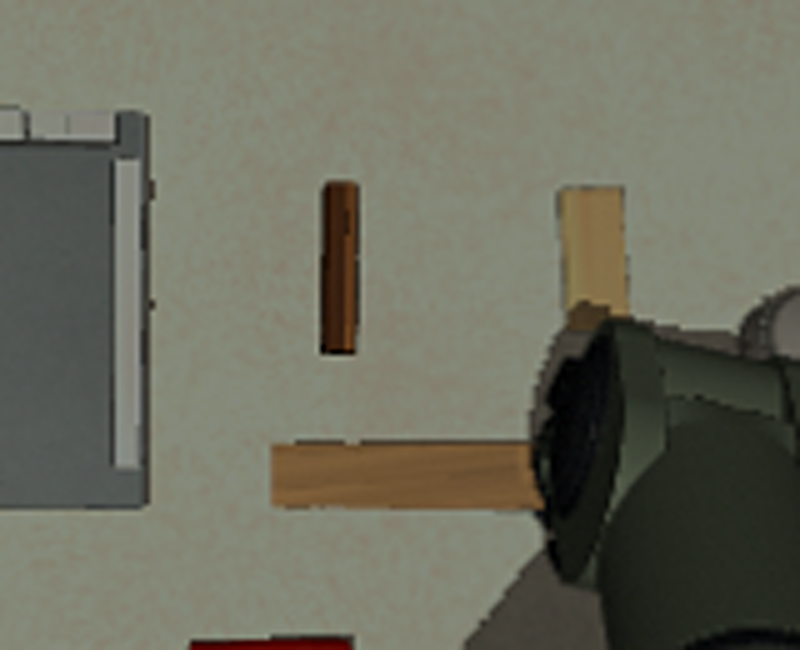

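{"api": "step_arm", "payload": {"plan": [[[0.6,0.5,0,0.009],[1.25,1,0,0.009],[1.3,2,0,0.009],[1.3,3,0,0.009],[1.3,4.2,0,0.009],[1.35,5.4,0,0.009],[1.4,6.6,0,0.009],[1.4,7.8,0,0.009],[1.45,9,0,0.009],[1.5,9.5,0,0.009],[1.5,10,0,0.009],[1.5,10,0,0.009]]]}}

```text
clock: 5.22
position: [0.496, -0.2508, 0.1786]
tool_rot: [3.139, -0.003, -0.027]
force: [-0.3, 1.0, -0.1]
grip_width: 0.039
```

Run:
```python
from h import *
o=st(); f=bot.grab_frame("wrist"); cv2.imwrite("pics/w3.png",f["pixels"])
f=bot.grab_frame("top"); crop(f,195,140,395,260,4,"c5.png")
```

```text
t 5.22 pos [ 0.496  -0.2508  0.1786] rpy [ 3.1394e+00 -3.0000e-03 -2.6600e-02] F [-0.3  1.  -0.1] w 0.039
```

View pics/w3.png

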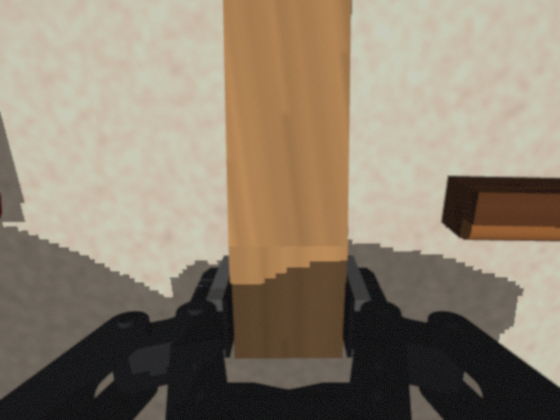

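View pics/c5.png

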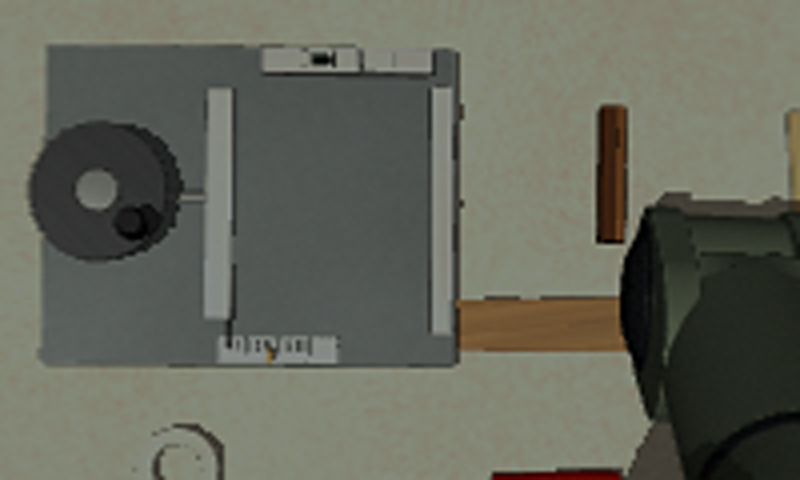

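{"api": "step_arm", "payload": {"plan": [[[0,0.7,0,0],[0.05,1.4,0,0],[0.05,2.1,0,0],[0.1,2.8,0,0],[0.1,3.5,0,0],[0.1,4.1,0,0],[0.15,4.7,0,0],[0.15,5.3,0,0],[0.15,5.9,0,0],[0.2,6.5,0,0],[0.2,7,0,0],[0.2,7,0,0]]]}}

```text
clock: 6.32
position: [0.4977, -0.1813, 0.1786]
tool_rot: [3.138, -0.003, -0.027]
force: [-1.3, -1.2, 1.3]
grip_width: 0.0391
```

```bash
cat >> h.py <<'E'
def level(tag):
    f=bot.grab_frame("top"); crop(f,255,145,315,165,12,f"lev_t{tag}.png")
    g=bot.grab_frame("scene"); crop(g,200,225,260,290,8,f"lev_s{tag}.png")
E
python3 - <<'E'
from h import *
o=st(); level(1)
E
```

```text
t 6.32 pos [ 0.4977 -0.1813  0.1786] rpy [ 3.1385e+00 -2.8000e-03 -2.7500e-02] F [-1.3 -1.2  1.3] w 0.0391
```

View pics/lev_t1.png

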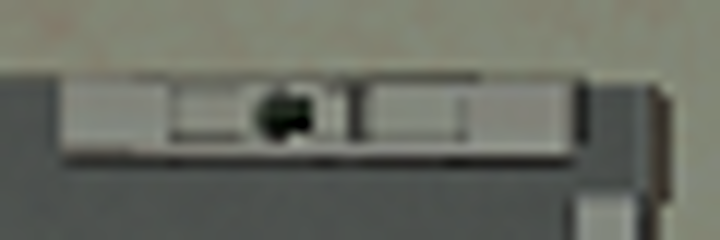

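View pics/lev_s1.png

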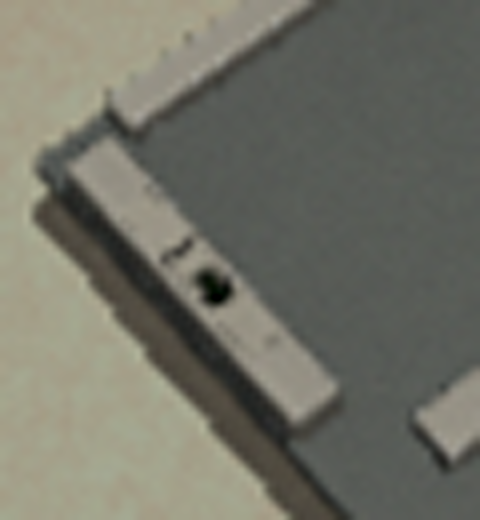

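{"api": "step_arm", "payload": {"plan": [[[0,0.4,0,0],[0,0.8,0,0],[0.05,1.2,0,0],[0.05,1.6,0,0],[0.05,1.9,0,0],[0.05,2.1,0,0],[0.05,2.1,0,0]]]}}

```text
clock: 7.0
position: [0.4981, -0.1606, 0.1786]
tool_rot: [3.138, -0.003, -0.028]
force: [0.4, -5.4, -0.6]
grip_width: 0.0389
```

Run:
```python
from h import *
o=st(); level(2)
```

```text
t 7.0 pos [ 0.4981 -0.1606  0.1786] rpy [ 3.1383e+00 -2.5000e-03 -2.7800e-02] F [ 0.4 -5.4 -0.6] w 0.0389
```

View pics/lev_t2.png

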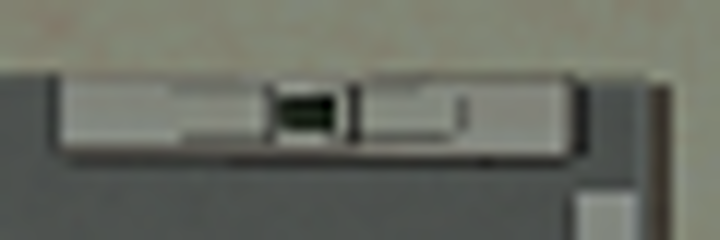

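View pics/lev_s2.png

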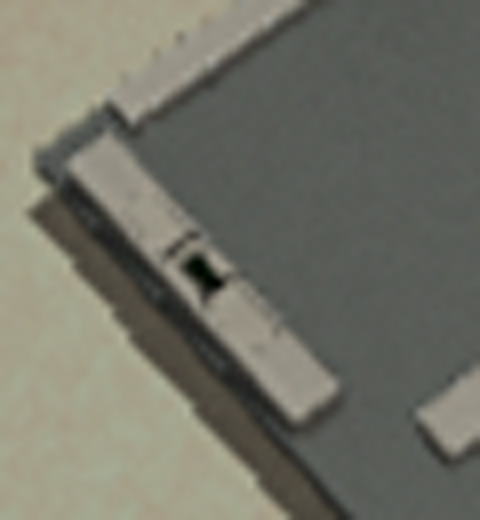

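{"api": "step_arm", "payload": {"plan": [[[0,0.2,0,0],[0,0.4,0,0],[0,0.5,0,0],[0,0.5,0,0],[0,0.5,0,0],[0,0.5,0,0],[0,0.5,0,0]]]}}

```text
clock: 7.68
position: [0.4979, -0.1561, 0.1786]
tool_rot: [3.138, -0.002, -0.029]
force: [-0.2, -7.4, -0.4]
grip_width: 0.0393
```

Run:
```python
from h import *
o=st(); level(3)
```

```text
t 7.68 pos [ 0.4979 -0.1561  0.1786] rpy [ 3.1377e+00 -2.4000e-03 -2.8700e-02] F [-0.2 -7.4 -0.4] w 0.0393
```

View pics/lev_t3.png

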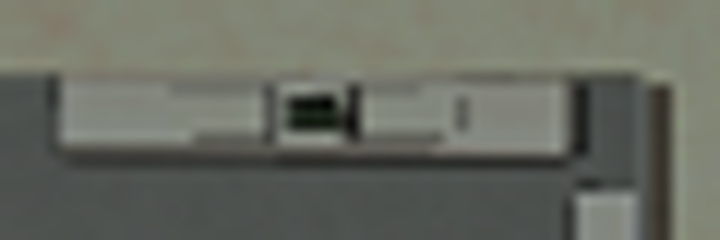

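View pics/lev_s3.png

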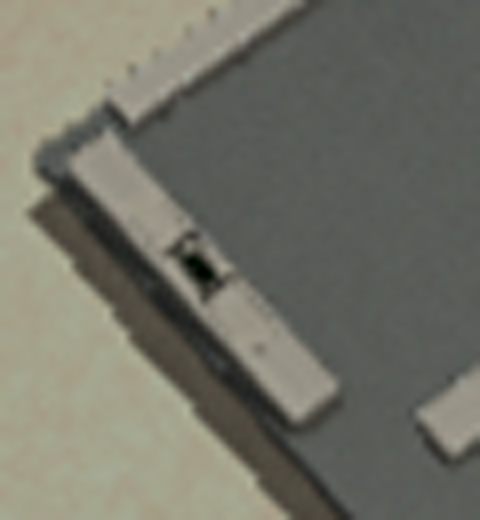

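{"api": "step_arm", "payload": {"plan": [[[0,0,0,0],[0,0,0,0],[0,0,0,0],[0,0,0,0],[0,0,0,0],[0,0,0,0],[0,0,0,0]]], "jaw": 0}}

```text
clock: 8.37
position: [0.498, -0.1561, 0.1786]
tool_rot: [3.138, -0.002, -0.029]
force: [0.5, 0.4, -0.6]
grip_width: 0.0858
```

{"api": "step_arm", "payload": {"plan": [[[0,0,1,0],[0,0,3,0],[0,0,6,0],[0,0,10,0],[0,0,14,0],[0,0,17,0],[0,0,20,0],[0,0,20,0]]]}}

```text
clock: 9.03
position: [0.4986, -0.1561, 0.3847]
tool_rot: [3.136, -0.01, -0.029]
force: [1.5, 0.1, 0.2]
grip_width: 0.0856
```

Run:
```python
from h import *
o=st(); level(4); f=bot.grab_frame("wrist"); cv2.imwrite("pics/w4.png",f["pixels"])
f=bot.grab_frame("top"); crop(f,195,140,335,240,5.5,"c6.png")
```

```text
t 9.03 pos [ 0.4986 -0.1561  0.3847] rpy [ 3.1358 -0.0099 -0.0288] F [1.5 0.1 0.2] w 0.0856
```

View pics/lev_t4.png

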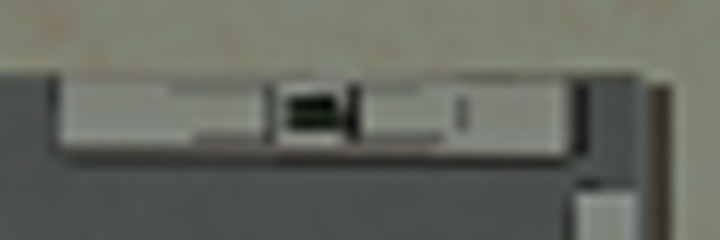

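View pics/w4.png

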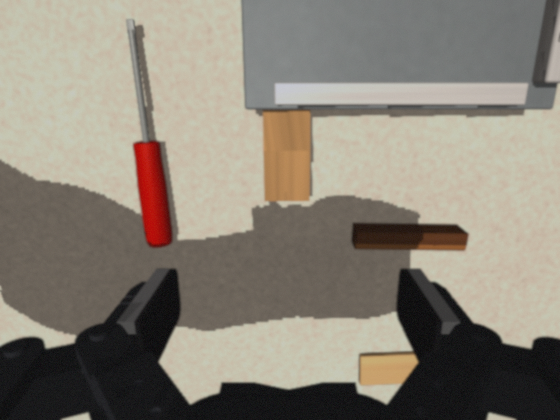

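View pics/c6.png

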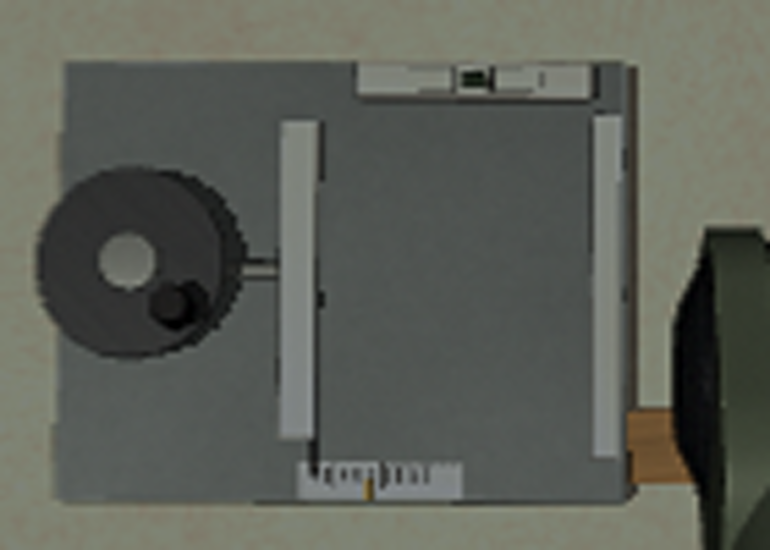

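{"api": "step_arm", "payload": {"plan": [[[1.3,3,0,0],[2.6,6,0,0],[3.9,9,0,0],[5.2,12,0,0],[6.5,15,0,0],[7.8,18,0,0],[9.1,20,0,0],[10,22,0,0],[10,22,0,0],[10,22,0,0]]]}}

```text
clock: 10.07
position: [0.5974, 0.0651, 0.3769]
tool_rot: [3.138, 0.001, -0.026]
force: [0.1, -0.5, 0.4]
grip_width: 0.085
```

Run:
```python
from h import *
o=st(); f=bot.grab_frame("wrist"); cv2.imwrite("pics/w5.png",f["pixels"])
```

```text
t 10.07 pos [0.5974 0.0651 0.3769] rpy [ 3.1379e+00  8.0000e-04 -2.6400e-02] F [ 0.1 -0.5  0.4] w 0.085
```

View pics/w5.png

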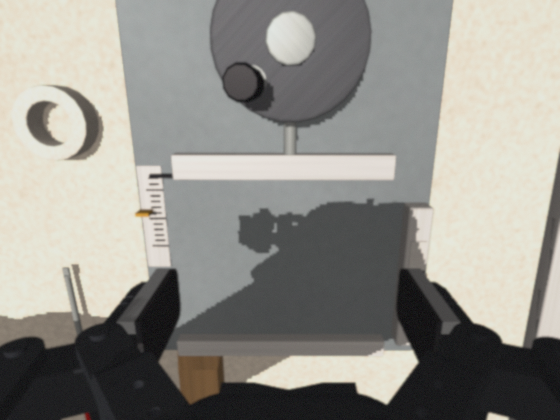

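```bash
cat >> h.py <<'E'
YAW=-0.028
def bedrot(P): # world -> bed-aligned axes (origin world)
    c,s=np.cos(YAW),np.sin(YAW); P=np.atleast_2d(P); return np.c_[c*P[:,0]+s*P[:,1],-s*P[:,0]+c*P[:,1]]
E
python3 - <<'E'
from h import *
f=bot.grab_frame("wrist"); crop(f,110,140,250,240,5.5,"c7.png"); crop(f,200,0,340,130,4,"c8.png")
hub=pz(f,(291,39),.0885); h=pz(f,(241,83),.1345); print("hub",hub,"handle",h, np.linalg.norm(hub-h))
p=pz(f,[(152,176),(145,213)],.0515); print(p, bedrot(p))
e=pz(f,[(175,180),(392,180),(180,336),(383,334)],.0595); print(e,np.diff(e,axis=0))
print(proj(f,[hub[0]]),)
E
```

```text
hub [[0.6011614  0.16906055 0.0885    ]] handle [[0.57314576 0.14251541 0.1345    ]] 0.06004598729053542
[[0.48656765 0.07458161 0.0515    ]
 [0.47642136 0.04328516 0.0515    ]] [[0.48428892 0.08817449]
 [0.47502279 0.05660625]]
[[ 0.50734702  0.07259557  0.0595    ]
 [ 0.67851884  0.06778023  0.0595    ]
 [ 0.49468456 -0.07204258  0.0595    ]
 [ 0.67827446 -0.07508104  0.0595    ]] [[ 0.17117182 -0.00481534  0.        ]
 [-0.18383428 -0.1398228   0.        ]
 [ 0.1835899  -0.00303846  0.        ]]
[[291.  39.]]
```

View pics/c7.png

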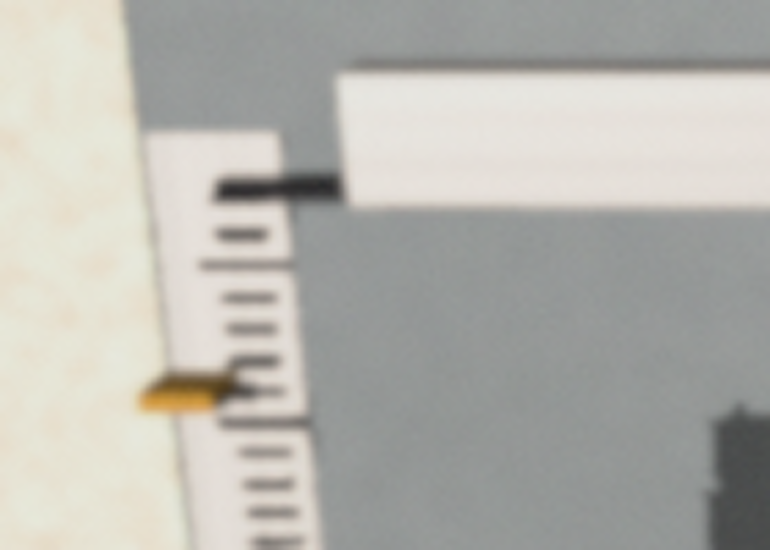

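View pics/c8.png

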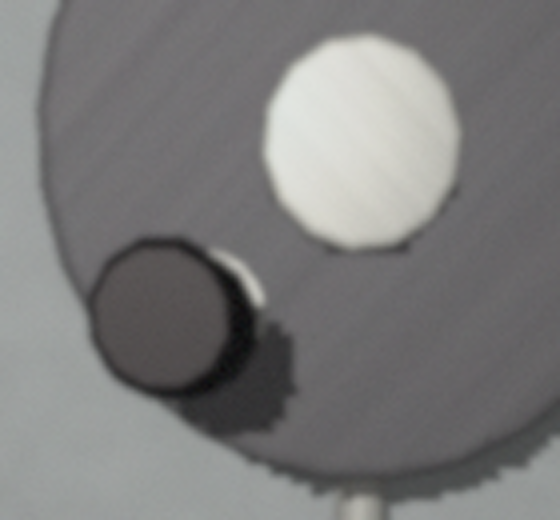

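{"api": "step_arm", "payload": {"plan": [[[-0.8,2.6,0,0],[-1.6,5.2,0,0],[-2.45,7.9,0,0],[-2.45,7.9,-1,0],[-2.45,7.9,-3,0],[-2.45,7.9,-5,0],[-2.45,7.9,-5,0],[-2.45,7.9,-5,0]]]}}

```text
clock: 10.83
position: [0.5726, 0.1413, 0.327]
tool_rot: [3.136, 0.002, -0.03]
force: [0.7, -0.0, 0.3]
grip_width: 0.0855
```

Run:
```python
from h import *
o=st(); f=bot.grab_frame("wrist"); cv2.imwrite("pics/w6.png",f["pixels"])
f=bot.grab_frame("scene"); crop(f,200,150,360,330,3,"c9.png")
```

```text
t 10.83 pos [0.5726 0.1413 0.327 ] rpy [ 3.1364e+00  1.8000e-03 -2.9900e-02] F [ 0.7 -0.   0.3] w 0.0855
```

View pics/w6.png

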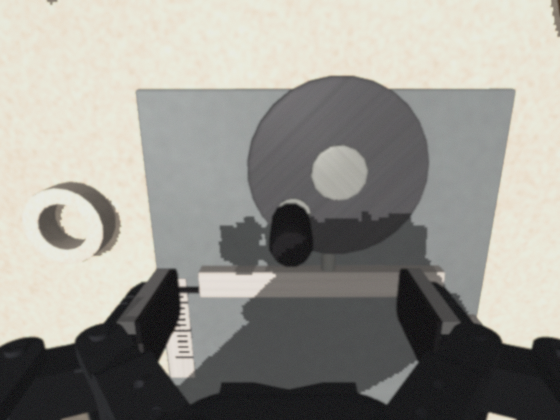

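View pics/c9.png

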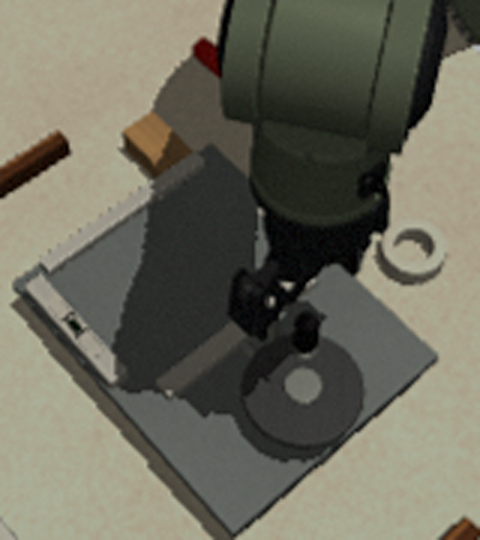

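Run:
```python
from h import *
f=bot.grab_frame("wrist")
print(pz(f,(291,247),.1345), pz(f,(340,172),.0885))
```

```text
[[0.57383194 0.14515308 0.1345    ]] [[0.60291869 0.17041646 0.0885    ]]
```

{"api": "step_arm", "payload": {"plan": [[[0.1,0.35,-1,0],[0.1,0.35,-2,0],[0.1,0.35,-3,0],[0.1,0.35,-4,0],[0.1,0.35,-4.8,0],[0.1,0.35,-4.8,0],[0.1,0.35,-4.8,0],[0.1,0.35,-4.8,0]]]}}

```text
clock: 11.65
position: [0.5742, 0.1455, 0.2808]
tool_rot: [3.138, -0.001, -0.03]
force: [-0.3, 0.7, 0.5]
grip_width: 0.0851
```

{"api": "step_arm", "payload": {"plan": [[[0,0,0,0],[0,0,0,0],[0,0,0,0],[0,0,0,0],[0,0,0,0],[0,0,0,0],[0,0,0,0],[0,0,0,0],[0,0,0,0]]], "jaw": 1, "force": 40}}

```text
clock: 12.4
position: [0.5742, 0.1454, 0.281]
tool_rot: [3.137, -0.002, -0.03]
force: [-2.6, -1.3, 5.1]
grip_width: 0.0204
```

Run:
```python
from h import *
o=st(); f=bot.grab_frame("wrist"); cv2.imwrite("pics/w7.png",f["pixels"])
```

```text
t 12.4 pos [0.5742 0.1454 0.281 ] rpy [ 3.1373e+00 -1.5000e-03 -2.9700e-02] F [-2.6 -1.3  5.1] w 0.0204
```

View pics/w7.png

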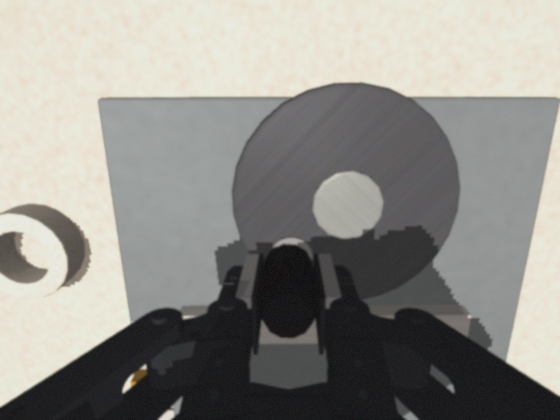

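```bash
cat >> h.py <<'E'
def circ(pos,hub,n,step,r=.038):
    d=np.array(pos[:2])-hub; a0=np.arctan2(d[1],d[0]); print("r now",np.linalg.norm(d).round(4),"ang",np.degrees(a0).round(1))
    a=a0-np.radians(step)*np.arange(1,n+1)
    P=np.array(hub)+r*np.c_[np.cos(a),np.sin(a)]-np.array(pos[:2])
    print([[round(x*100,2),round(y*100,2)] for x,y in P])
E
python3 - <<'E'
from h import *
o=st(); circ(o["position"],[.6025,.1705],12,15)
E
```

```text
t 12.45 pos [0.5742 0.1454 0.281 ] rpy [ 3.1373e+00 -1.5000e-03 -2.9800e-02] F [-1.9 -0.9  4. ] w 0.0207
r now 0.0379 ang -138.5
[[np.float64(-0.57), np.float64(0.81)], [np.float64(-0.89), np.float64(1.75)], [np.float64(-0.96), np.float64(2.74)], [np.float64(-0.77), np.float64(3.71)], [np.float64(-0.34), np.float64(4.61)], [np.float64(0.31), np.float64(5.36)], [np.float64(1.14), np.float64(5.91)], [np.float64(2.07), np.float64(6.23)], [np.float64(3.06), np.float64(6.3)], [np.float64(4.04), np.float64(6.12)], [np.float64(4.93), np.float64(5.68)], [np.float64(5.68), np.float64(5.03)]]
```

{"api": "step_arm", "payload": {"plan": [[[-0.57,0.81,0,0],[-0.89,1.75,0,0],[-0.96,2.74,0,0],[-0.77,3.71,0,0],[-0.34,4.61,0,0],[0.31,5.36,0,0],[1.14,5.91,0,0],[2.07,6.23,0,0],[3.06,6.3,0,0],[4.04,6.12,0,0],[4.93,5.68,0,0],[5.68,5.03,0,0]]]}}

```text
clock: 13.45
position: [0.6311, 0.1961, 0.281]
tool_rot: [3.137, -0.001, -0.029]
force: [-8.3, -3.5, 7.5]
grip_width: 0.021
```

Run:
```python
from h import *
o=st();print(o["moment"]); f=bot.grab_frame("wrist"); cv2.imwrite("pics/w8.png",f["pixels"])
circ(o["position"],[.6025,.1705],12,20)
```

```text
t 13.45 pos [0.6311 0.1961 0.281 ] rpy [ 3.1373e+00 -6.0000e-04 -2.9000e-02] F [-8.3 -3.5  7.5] w 0.021
[-0.75266647  1.96840476 -0.01013006]
r now 0.0384 ang 41.8
[[np.float64(0.67), np.float64(-1.15)], [np.float64(0.94), np.float64(-2.44)], [np.float64(0.75), np.float64(-3.74)], [np.float64(0.13), np.float64(-4.91)], [np.float64(-0.86), np.float64(-5.79)], [np.float64(-2.08), np.float64(-6.28)], [np.float64(-3.4), np.float64(-6.32)], [np.float64(-4.65), np.float64(-5.91)], [np.float64(-5.69), np.float64(-5.09)], [np.float64(-6.39), np.float64(-3.97)], [np.float64(-6.66), np.float64(-2.68)], [np.float64(-6.47), np.float64(-1.37)]]
```

View pics/w8.png

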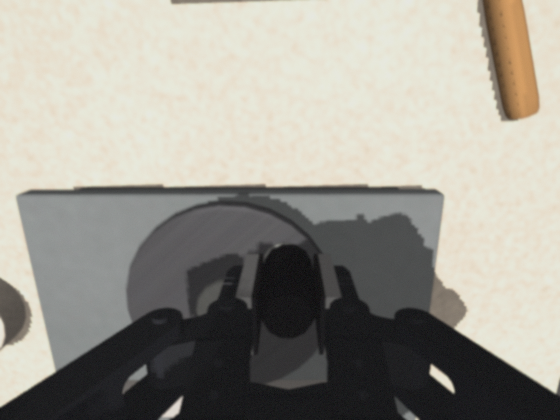

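{"api": "step_arm", "payload": {"plan": [[[0.6,-1.15,0,0],[0.86,-2.44,0,0],[0.67,-3.74,0,0],[0.05,-4.91,0,0],[-0.92,-5.8,0,0],[-2.14,-6.3,0,0],[-3.45,-6.35,0,0],[-4.7,-5.94,0,0],[-5.74,-5.12,0,0],[-6.44,-4.0,0,0],[-6.71,-2.7,0,0],[-6.52,-1.4,0,0]]]}}

```text
clock: 14.5
position: [0.5652, 0.1803, 0.2809]
tool_rot: [3.134, 0.003, -0.031]
force: [-15.8, -0.8, 16.1]
grip_width: 0.0207
```

Run:
```python
from h import *
o=st()
circ(o["position"],[.602,.170],12,30)
```

```text
t 14.5 pos [0.5652 0.1803 0.2809] rpy [ 3.1339  0.0032 -0.0313] F [-15.8  -0.8  16.1] w 0.0207
r now 0.0382 ang 164.3
[[np.float64(1.02), np.float64(1.69)], [np.float64(2.74), np.float64(2.65)], [np.float64(4.71), np.float64(2.62)], [np.float64(6.4), np.float64(1.62)], [np.float64(7.36), np.float64(-0.1)], [np.float64(7.33), np.float64(-2.06)], [np.float64(6.33), np.float64(-3.75)], [np.float64(4.61), np.float64(-4.72)], [np.float64(2.65), np.float64(-4.69)], [np.float64(0.96), np.float64(-3.69)], [np.float64(-0.01), np.float64(-1.97)], [np.float64(0.02), np.float64(-0.01)]]
```

{"api": "step_arm", "payload": {"plan": [[[0.95,1.69,0,0],[2.65,2.65,0,0],[4.6,2.62,0,0],[6.3,1.62,0,0],[7.25,-0.1,0,0],[7.22,-2.06,0,0],[6.22,-3.75,0,0],[4.5,-4.72,0,0],[2.54,-4.69,0,0],[0.85,-3.69,0,0],[-0.11,-1.97,0,0],[-0.1,-0.01,0,0]]]}}

```text
clock: 15.5
position: [0.5639, 0.1802, 0.2814]
tool_rot: [3.134, 0.001, -0.032]
force: [17.5, -7.9, -1.8]
grip_width: 0.021
```

Run:
```python
from h import *
o=st()
circ(o["position"],[.601,.170],12,30)
f=bot.grab_frame("top"); crop(f,195,140,335,240,5.5,"c10.png")
```

```text
t 15.5 pos [0.5639 0.1802 0.2814] rpy [ 3.1335e+00  1.5000e-03 -3.2200e-02] F [17.5 -7.9 -1.8] w 0.021
r now 0.0385 ang 164.6
[[np.float64(1.04), np.float64(1.68)], [np.float64(2.75), np.float64(2.66)], [np.float64(4.72), np.float64(2.64)], [np.float64(6.42), np.float64(1.65)], [np.float64(7.39), np.float64(-0.06)], [np.float64(7.38), np.float64(-2.03)], [np.float64(6.38), np.float64(-3.72)], [np.float64(4.67), np.float64(-4.7)], [np.float64(2.71), np.float64(-4.68)], [np.float64(1.01), np.float64(-3.69)], [np.float64(0.04), np.float64(-1.98)], [np.float64(0.05), np.float64(-0.01)]]
```

View pics/c10.png

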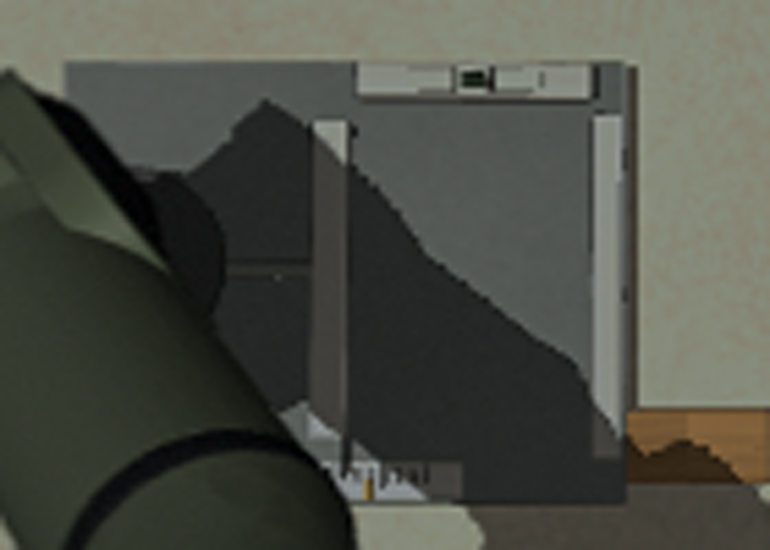

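{"api": "step_arm", "payload": {"plan": [[[1.08,1.68,0,0],[2.8,2.64,0,0],[4.77,2.62,0,0],[6.45,1.63,0,0],[7.42,-0.08,0,0],[7.41,-2.05,0,0],[6.41,-3.74,0,0],[4.7,-4.72,0,0],[2.74,-4.7,0,0],[1.05,-3.7,0,0],[0.1,-2.0,0,0],[0.1,-0.03,0,0]]]}}

```text
clock: 16.55
position: [0.5644, 0.1832, 0.2819]
tool_rot: [3.134, 0.001, -0.03]
force: [13.0, -7.3, -0.4]
grip_width: 0.0207
```

Run:
```python
from h import *
o=st()
circ(o["position"],[.6013,.170],12,15)
f=bot.grab_frame("top"); crop(f,195,140,335,240,5.5,"c11.png")
```

```text
t 16.55 pos [0.5644 0.1832 0.2819] rpy [ 3.1338e+00  7.0000e-04 -3.0400e-02] F [13.  -7.3 -0.4] w 0.0207
r now 0.0392 ang 160.3
[[np.float64(0.56), np.float64(0.84)], [np.float64(1.23), np.float64(1.58)], [np.float64(2.07), np.float64(2.11)], [np.float64(3.01), np.float64(2.42)], [np.float64(4.0), np.float64(2.46)], [np.float64(4.97), np.float64(2.25)], [np.float64(5.85), np.float64(1.8)], [np.float64(6.59), np.float64(1.13)], [np.float64(7.12), np.float64(0.3)], [np.float64(7.43), np.float64(-0.65)], [np.float64(7.47), np.float64(-1.64)], [np.float64(7.26), np.float64(-2.61)]]
```

View pics/c11.png

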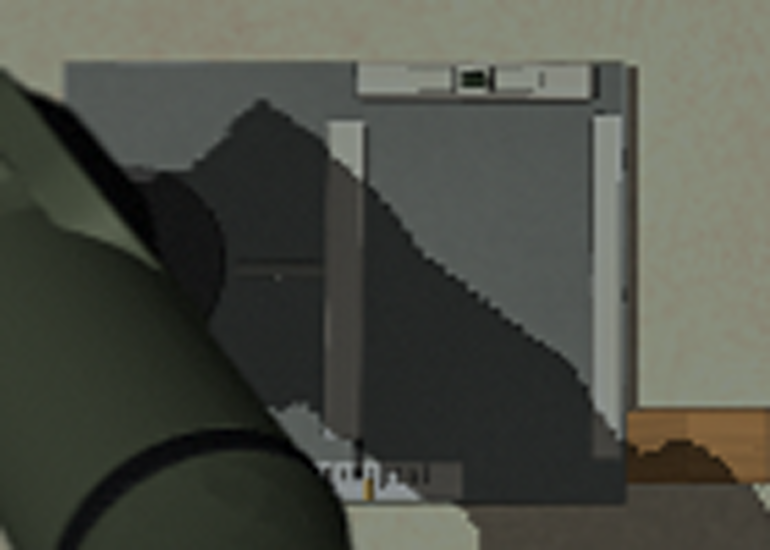

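{"api": "step_arm", "payload": {"plan": [[[0.56,0.84,0,0],[1.23,1.58,0,0],[2.07,2.11,0,0],[3.01,2.42,0,0],[4.0,2.46,0,0],[4.97,2.25,0,0],[5.85,1.8,0,0],[6.59,1.13,0,0],[7.12,0.3,0,0],[7.43,-0.65,0,0],[7.47,-1.64,0,0],[7.26,-2.61,0,0]]]}}

```text
clock: 17.6
position: [0.638, 0.1622, 0.2819]
tool_rot: [3.138, -0.001, -0.026]
force: [-6.5, 3.9, 0.1]
grip_width: 0.0206
```

Run:
```python
from h import *
o=st()
circ(o["position"],[.6013,.170],12,10)
f=bot.grab_frame("top"); crop(f,245,215,285,235,18,"c12.png")
f=bot.grab_frame("wrist"); cv2.imwrite("pics/w9.png",f["pixels"])
f=bot.grab_frame("scene"); crop(f,280,205,320,245,15,"c13.png")
```

```text
t 17.6 pos [0.638  0.1622 0.2819] rpy [ 3.138e+00 -1.000e-03 -2.610e-02] F [-6.5  3.9  0.1] w 0.0206
r now 0.0375 ang -12.0
[[np.float64(-0.15), np.float64(-0.64)], [np.float64(-0.45), np.float64(-1.23)], [np.float64(-0.84), np.float64(-1.76)], [np.float64(-1.33), np.float64(-2.22)], [np.float64(-1.88), np.float64(-2.58)], [np.float64(-2.49), np.float64(-2.84)], [np.float64(-3.14), np.float64(-2.99)], [np.float64(-3.8), np.float64(-3.02)], [np.float64(-4.46), np.float64(-2.94)], [np.float64(-5.09), np.float64(-2.75)], [np.float64(-5.68), np.float64(-2.45)], [np.float64(-6.21), np.float64(-2.05)]]
```

View pics/c12.png

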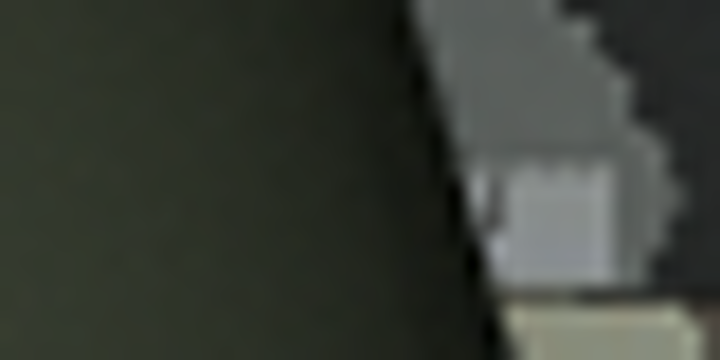

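View pics/w9.png

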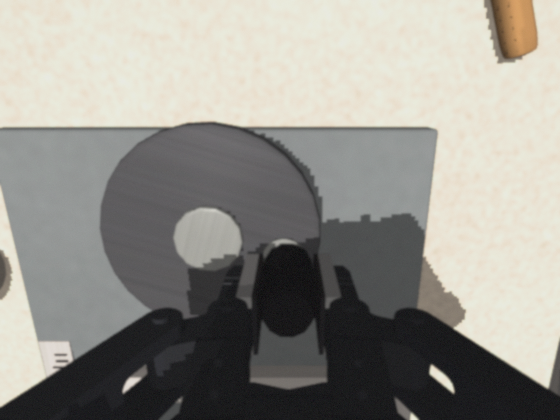

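View pics/c13.png

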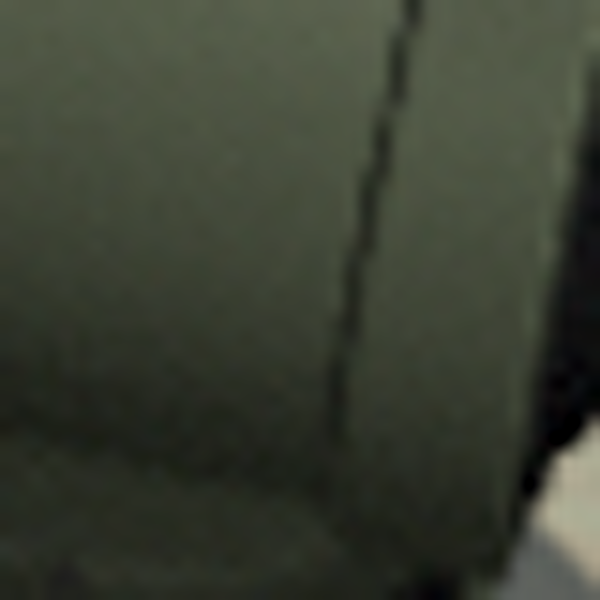

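{"api": "step_arm", "payload": {"plan": [[[0,0,0,0],[0,0,0,0],[0,0,0,0],[0,0,0,0],[0,0,0,0],[0,0,0,0]]], "jaw": 0}}

```text
clock: 18.25
position: [0.6379, 0.1617, 0.2819]
tool_rot: [3.137, -0.001, -0.027]
force: [0.2, -0.3, -1.0]
grip_width: 0.085
```

{"api": "step_arm", "payload": {"plan": [[[0,0,2,0],[0,0,5,0],[0,0,8,0],[-1,-3,10,0],[-2,-6,10,0],[-3,-9,10,0],[-3.5,-10,10,0],[-3.5,-10,10,0],[-3.5,-10,10,0]]]}}

```text
clock: 19.0
position: [0.6029, 0.0614, 0.3822]
tool_rot: [3.137, -0.001, -0.028]
force: [0.3, -0.0, 0.5]
grip_width: 0.0856
```

Run:
```python
from h import *
o=st()
f=bot.grab_frame("wrist"); cv2.imwrite("pics/w10.png",f["pixels"]); crop(f,110,140,250,240,5.5,"c14.png")
```

```text
t 19.0 pos [0.6029 0.0614 0.3822] rpy [ 3.1372e+00 -1.2000e-03 -2.8100e-02] F [ 0.3 -0.   0.5] w 0.0856
```

View pics/w10.png

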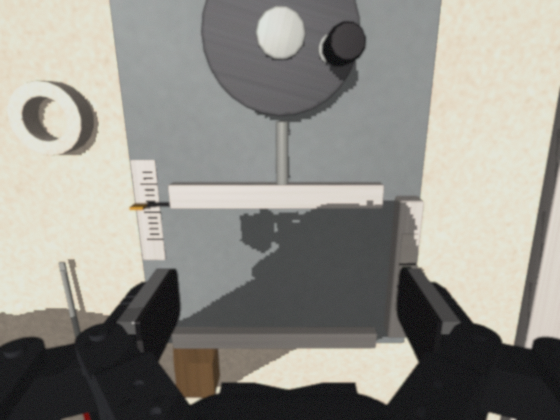

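View pics/c14.png

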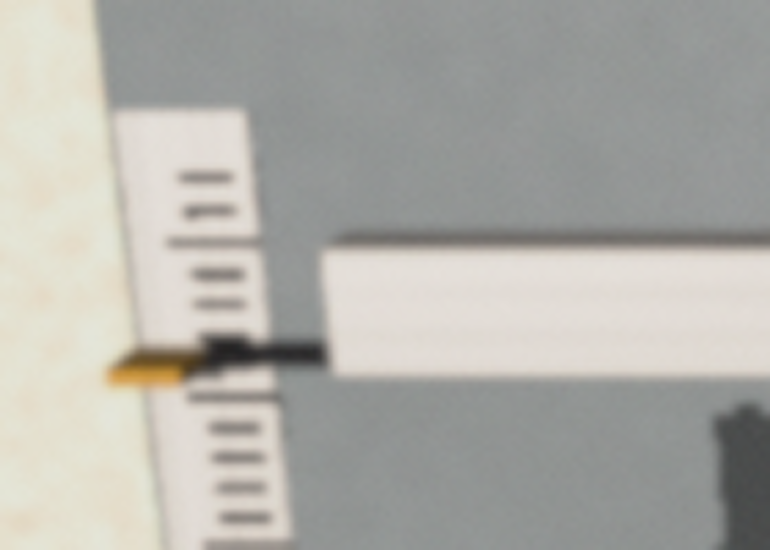

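Run:
```python
from h import *
f=bot.grab_frame("wrist"); C=-np.array(f["R"]).T@f["t"]; print("C",C)
def cr(X): p=proj(f,X); return ((p-[110,140]+.5)*5.5-.5).round(0).tolist()
def un(u,v): return ((u+.5)/5.5-.5+110,(v+.5)/5.5-.5+140)
c,s=np.cos(YAW),np.sin(YAW); ey=np.array([-s,c,0]); ex=np.array([c,s,0])
tip=pz(f,un(205,350),.0515)[0]; mid=pz(f,un(300,353),.0515)[0]; face=pz(f,un(500,375),.0595)[0]
for P,n in((tip,"tip"),(mid,"mid"),(face,"face")): print(n,P.round(4),bedrot(P).round(4))
# flag box
for x0 in [.478]:
  for dy in [0]:
    y=bedrot(face)[0,1]
    for xb in (.462,.468,.474,.480,.486):
      for z in(.0475,.0515,.0595):
        P=ex*xb+ey*y+np.array([0,0,z]); print(xb,z,cr([P-.0015*ey,P+.0015*ey]))
```

```text
C [0.60407587 0.13718996 0.34995623]
tip [0.4836 0.0487 0.0515] [[0.482  0.0622]]
mid [0.498  0.0478 0.0515] [[0.4965 0.0617]]
face [0.5303 0.0459 0.0595] [[0.5288 0.0608]]
0.462 0.0475 [[88.0, 360.0], [85.0, 342.0]]
0.462 0.0515 [[77.0, 368.0], [74.0, 349.0]]
0.462 0.0595 [[54.0, 384.0], [52.0, 365.0]]
0.468 0.0475 [[126.0, 360.0], [124.0, 342.0]]
0.468 0.0515 [[116.0, 368.0], [113.0, 349.0]]
0.468 0.0595 [[94.0, 384.0], [92.0, 365.0]]
0.474 0.0475 [[165.0, 360.0], [162.0, 342.0]]
0.474 0.0515 [[155.0, 368.0], [153.0, 349.0]]
0.474 0.0595 [[134.0, 384.0], [132.0, 365.0]]
0.48 0.0475 [[203.0, 360.0], [201.0, 342.0]]
0.48 0.0515 [[194.0, 368.0], [192.0, 349.0]]
0.48 0.0595 [[174.0, 384.0], [172.0, 365.0]]
0.486 0.0475 [[242.0, 360.0], [240.0, 342.0]]
0.486 0.0515 [[233.0, 368.0], [231.0, 349.0]]
0.486 0.0595 [[214.0, 384.0], [212.0, 365.0]]
```

Run:
```python
from h import *
o=st(); print(o["qpos"].round(3))
f=bot.grab_frame("wrist"); print(bedrot(pz(f,[(200,331),(350,331),(200,328),(200,336)],.0595)), pz(f,[(174,331),(376,331)],.0595))
f=bot.grab_frame("top"); cv2.imwrite("pics/top2.png",f["pixels"])
hsv=cv2.cvtColor(f["pixels"],cv2.COLOR_BGR2HSV)
m=(((hsv[...,0]<14)|(hsv[...,0]>172))&(hsv[...,1]>110)).astype(np.uint8)
n,l,s,cc=cv2.connectedComponentsWithStats(m)
for i in range(1,n):
    if s[i,4]>80:
        p=np.argwhere(l==i)[:,::-1].astype(np.float32); r=cv2.minAreaRect(p); b=cv2.boxPoints(r); w=pz(f,b,.022); print(s[i],w.mean(0).round(3),np.linalg.norm(w[0]-w[1]).round(3),np.linalg.norm(w[1]-w[2]).round(3),r[2])
```

```text
t 19.1 pos [0.6031 0.0628 0.382 ] rpy [ 3.1378e+00 -1.0000e-03 -2.5900e-02] F [ 1.  -0.   0.4] w 0.0852
[ 0.049  0.536 -0.364  1.662  0.225  0.986 -0.42 ]
[[ 0.52029825 -0.05723639]
 [ 0.65763642 -0.05711719]
 [ 0.52051999 -0.05402516]
 [ 0.51992567 -0.06262944]] [[ 0.49468286 -0.07116724  0.0595    ]
 [ 0.6796136  -0.07618601  0.0595    ]]
[  0 105  32  15  84] [0.874 0.847 0.022] 0.014 0.125 22.61986541748047
[465 145  21  65 577] [ 0.625 -0.624  0.022] 0.056 0.205 80.13418579101562
[491 145  14  64 492] [ 0.627 -0.705  0.022] 0.044 0.202 90.0
[344 167   7  34 168] [ 0.612 -0.222  0.022] 0.019 0.103 90.0
[165 171   7  34 165] [0.611 0.334 0.022] 0.019 0.103 90.0
[129 216  35  14 144] [0.502 0.405 0.022] 0.018 0.109 15.52410888671875
[318 258  33   8 262] [ 0.372 -0.176  0.022] 0.098 0.021 90.0
```

View pics/top2.png

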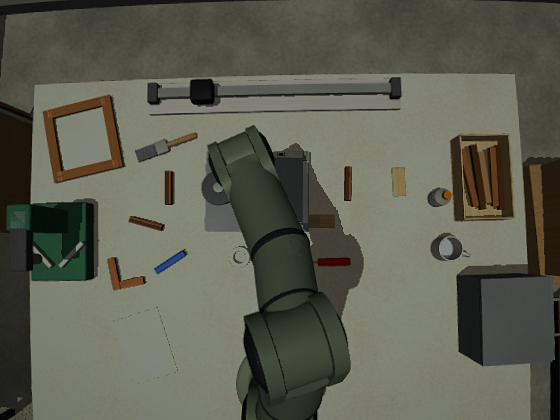

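{"api": "step_arm", "payload": {"plan": [[[0.1,-2.8,0,0.12],[0.2,-5.6,0,0.24],[0.3,-8.4,0,0.36],[0.4,-11.2,0,0.48],[0.5,-14,0,0.6],[0.6,-16.8,0,0.72],[0.7,-19.6,0,0.84],[0.8,-22.4,0,0.96],[0.9,-25.2,0,1.08],[0.9,-28,0,1.2],[0.9,-28.5,0,1.32],[0.9,-28.5,0,1.44]]]}}

```text
clock: 20.2
position: [0.6121, -0.2243, 0.3812]
tool_rot: [3.138, -0.0, 1.418]
force: [0.0, -0.1, -0.1]
grip_width: 0.0853
```

{"api": "step_arm", "payload": {"plan": [[[0,0,0,0.11],[0,0,0,0.16],[0,0,0,0.16],[0,0,0,0.16]]]}}

```text
clock: 20.53
position: [0.6124, -0.2239, 0.3809]
tool_rot: [3.138, -0.001, 1.576]
force: [0.5, 0.4, 0.6]
grip_width: 0.0853
```

Run:
```python
from h import *
o=st(); print(o["qpos"].round(3))
f=bot.grab_frame("wrist"); cv2.imwrite("pics/w11.png",f["pixels"])
```

```text
t 20.53 pos [ 0.6124 -0.2239  0.3809] rpy [ 3.1381e+00 -1.1000e-03  1.5760e+00] F [0.5 0.4 0.6] w 0.0853
[ 0.698  0.673 -0.703  1.522  0.464  1.115  1.473]
```

View pics/w11.png

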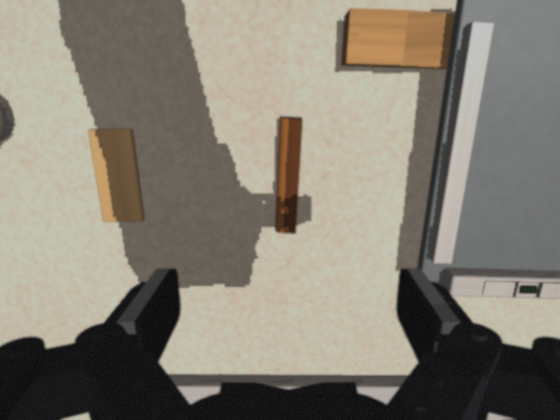

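Run:
```python
from h import *
f=bot.grab_frame("wrist"); print((-np.array(f["R"]).T@f["t"]).round(3))
crop(f,260,100,320,245,4,"c15.png")
def un(u,v): return (260+(u+.5)/4-.5,100+(v+.5)/4-.5)
```

```text
[ 0.537 -0.224  0.349]
```

View pics/c15.png

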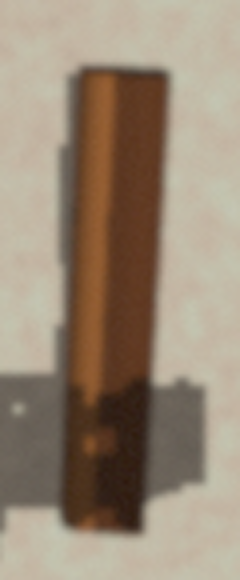

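Run:
```python
from h import *
f=bot.grab_frame("wrist")
def un(u,v): return (260+(u+.5)/4-.5,100+(v+.5)/4-.5)
P=pz(f,[un(80,74),un(168,74),un(140,529),un(66,529)],.026); print(P.round(4),P.mean(0)); d=(P[2]+P[3]-P[0]-P[1])/2; print(np.linalg.norm(d),np.arctan2(d[1],d[0]))
```

```text
[[ 0.5609 -0.2304  0.026 ]
 [ 0.5609 -0.2117  0.026 ]
 [ 0.6645 -0.2166  0.026 ]
 [ 0.6645 -0.2338  0.026 ]] [ 0.61269862 -0.22314714  0.026     ]
0.10368419979764171 -0.04001121582002456
```

{"api": "step_arm", "payload": {"plan": [[[0,0.07,-3,-0.045],[0,0.07,-6,-0.045],[0,0.07,-9,-0.045],[0,0.07,-12,-0.045],[0,0.07,-15,-0.045],[0,0.07,-17.5,-0.045],[0,0.07,-19,-0.045],[0,0.07,-19.7,-0.045],[0,0.07,-20.1,-0.045],[0,0.07,-20.1,-0.045],[0,0.07,-20.1,-0.045]]]}}

```text
clock: 21.6
position: [0.6128, -0.2233, 0.1813]
tool_rot: [3.137, -0.0, 1.531]
force: [0.1, 0.4, 0.5]
grip_width: 0.0852
```

{"api": "step_arm", "payload": {"plan": [[[0,0,0,0],[0,0,0,0],[0,0,0,0],[0,0,0,0],[0,0,0,0],[0,0,0,0],[0,0,0,0],[0,0,0,0],[0,0,0,0]]], "jaw": 1, "force": 60}}

```text
clock: 22.35
position: [0.6129, -0.2233, 0.1818]
tool_rot: [3.136, 0.0, 1.531]
force: [-0.8, -0.1, 5.7]
grip_width: 0.0191
```

Run:
```python
from h import *
o=st()
f=bot.grab_frame("wrist"); cv2.imwrite("pics/w12.png",f["pixels"])
```

```text
t 22.35 pos [ 0.6129 -0.2233  0.1818] rpy [3.1361e+00 1.0000e-04 1.5310e+00] F [-0.8 -0.1  5.7] w 0.0191
```

View pics/w12.png

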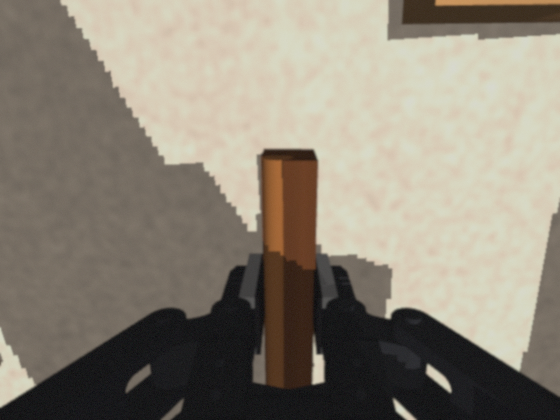

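{"api": "step_arm", "payload": {"plan": [[[0,0,3,0],[0,0,7,0],[0,0,11,-0.1],[0,0,11.8,-0.22],[0.3,2,11.8,-0.34],[0.6,4,11.8,-0.46],[0.9,6.5,11.8,-0.58],[1.2,9,11.8,-0.7],[1.5,12,11.8,-0.82],[1.8,15,11.8,-0.94],[2.1,18,11.8,-1.06],[2.5,20.7,11.8,-1.18]]]}}

```text
clock: 23.4
position: [0.6377, -0.0143, 0.2998]
tool_rot: [3.136, 0.0, 0.346]
force: [0.6, 0.2, -0.3]
grip_width: 0.0189
```

{"api": "step_arm", "payload": {"plan": [[[0,0,0,-0.12],[0,0,0,-0.24],[0,0,0,-0.37],[0,0,0,-0.37],[0,0,0,-0.37]]]}}

```text
clock: 23.82
position: [0.6376, -0.014, 0.2997]
tool_rot: [3.136, 0.0, -0.021]
force: [0.3, 0.2, -0.6]
grip_width: 0.0186
```

Run:
```python
from h import *
o=st()
f=bot.grab_frame("wrist"); cv2.imwrite("pics/w13.png",f["pixels"])
```

```text
t 23.82 pos [ 0.6376 -0.014   0.2997] rpy [ 3.1362e+00  3.0000e-04 -2.0500e-02] F [ 0.3  0.2 -0.6] w 0.0186
```

View pics/w13.png

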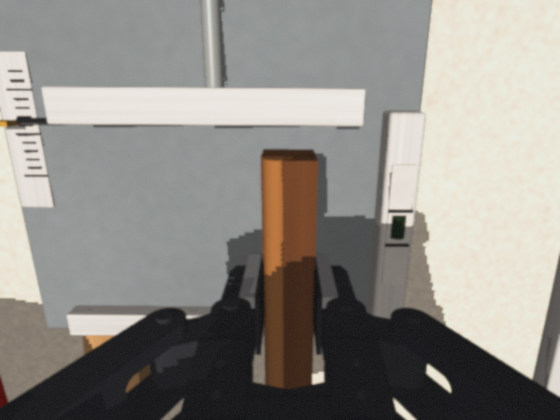

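Run:
```python
from h import *
f=bot.grab_frame("wrist")
print("stop",bedrot(pz(f,[(290,125)],.0595)),"fence",bedrot(pz(f,[(130,308)],.0595)),"fence near end",bedrot(pz(f,[(69,310)],.0595)))
r=pz(f,[(290,158),(290,387)],.144);print("rail",bedrot(r),r); print(bedrot(bot.observe()["position"][None]))
```

```text
stop [[0.63750444 0.05925049]] fence [[ 0.53571821 -0.0571636 ]] fence near end [[ 0.49605154 -0.05905621]]
rail [[ 0.63706962  0.05618227]
 [ 0.63800468 -0.0389009 ]] [[ 0.6383928   0.03832463  0.144     ]
 [ 0.63666552 -0.05674745  0.144     ]]
[[0.63781637 0.00349854]]
```

{"api": "step_arm", "payload": {"plan": [[[0,-0.22,-2,-0.008],[0,-0.22,-4,-0.008],[0,-0.22,-5.5,-0.008],[0,-0.22,-6.2,-0.008],[0,-0.22,-6.6,-0.008],[0,-0.22,-6.9,-0.008],[0,-0.22,-6.95,-0.008],[0,-0.22,-6.95,-0.008]]]}}

```text
clock: 24.58
position: [0.6379, -0.0166, 0.2308]
tool_rot: [3.137, -0.0, -0.028]
force: [1.1, -0.3, 0.6]
grip_width: 0.019
```

Run:
```python
from h import *
o=st();print(bedrot(o["position"][None]))
f=bot.grab_frame("wrist"); cv2.imwrite("pics/w14.png",f["pixels"])
```

```text
t 24.58 pos [ 0.6379 -0.0166  0.2308] rpy [ 3.1366e+00 -4.0000e-04 -2.7800e-02] F [ 1.1 -0.3  0.6] w 0.019
[[0.63807264 0.00128584]]
```

View pics/w14.png

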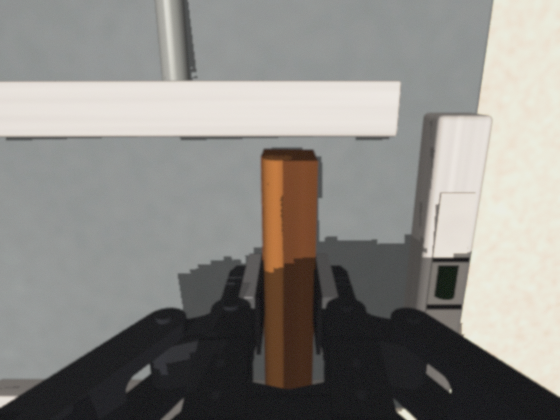

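{"api": "step_arm", "payload": {"plan": [[[0,0,-0.1,0],[0,0,-0.1,0],[0,0,-0.1,0],[0,0,-0.1,0]]]}}

```text
clock: 24.97
position: [0.6379, -0.0166, 0.2301]
tool_rot: [3.137, -0.001, -0.028]
force: [-0.2, -0.8, 0.4]
grip_width: 0.0185
```

{"api": "step_arm", "payload": {"plan": [[[0,0,0,0],[0,0,0,0],[0,0,0,0],[0,0,0,0],[0,0,0,0],[0,0,0,0]]], "jaw": 0.6}}

```text
clock: 25.47
position: [0.6379, -0.0166, 0.2301]
tool_rot: [3.137, -0.001, -0.028]
force: [-0.9, 0.5, -0.1]
grip_width: 0.0341
```

{"api": "step_arm", "payload": {"plan": [[[0,0,2,0],[0,0,5,0],[0,0,8,0],[0,0,11,0],[0,0,14,0],[0,0,15,0],[0,0,15,0],[0,0,15,0]]]}}

```text
clock: 26.13
position: [0.6378, -0.0166, 0.3802]
tool_rot: [3.136, -0.002, -0.028]
force: [-0.7, -0.7, 0.0]
grip_width: 0.0343
```

Run:
```python
from h import *
o=st()
f=bot.grab_frame("wrist"); cv2.imwrite("pics/w15.png",f["pixels"])
```

```text
t 26.13 pos [ 0.6378 -0.0166  0.3802] rpy [ 3.1364e+00 -1.6000e-03 -2.7900e-02] F [-0.7 -0.7  0. ] w 0.0343
```

View pics/w15.png

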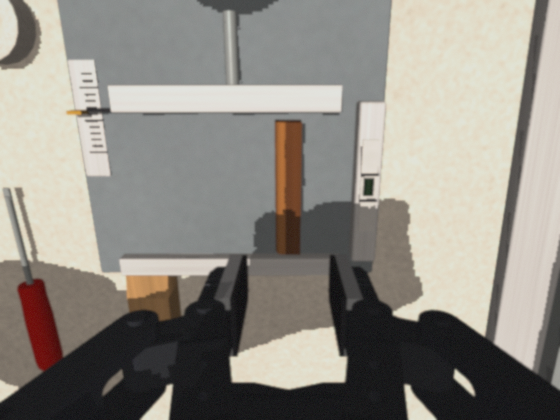

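{"api": "step_arm", "payload": {"plan": [[[-0.2,3,0,0.12],[-0.5,6,0,0.24],[-0.7,9,0,0.36],[-1,12,0,0.48],[-1.2,15,0,0.6],[-1.4,18,0,0.72],[-1.6,21,0,0.84],[-1.9,24,0,0.96],[-2.1,27,0,1.08],[-2.4,30,0,1.2],[-2.6,33,0,1.32],[-2.7,35,0,1.44]]], "jaw": 0}}

```text
clock: 27.18
position: [0.6095, 0.3363, 0.3776]
tool_rot: [3.139, 0.0, 1.42]
force: [0.0, 1.1, 0.2]
grip_width: 0.0856
```

{"api": "step_arm", "payload": {"plan": [[[0,0,0,0.12],[0,0,0,0.16],[0,0,0,0.16],[0,0,0,0.16]]]}}

```text
clock: 27.52
position: [0.6095, 0.3361, 0.3762]
tool_rot: [3.141, 0.001, 1.578]
force: [-0.1, 0.9, -1.0]
grip_width: 0.0852
```

Run:
```python
from h import *
o=st(); print(o["qpos"].round(2))
f=bot.grab_frame("wrist"); cv2.imwrite("pics/w16.png",f["pixels"])
crop(f,230,80,350,250,3.5,"c16.png")
```

```text
t 27.52 pos [0.6095 0.3361 0.3762] rpy [3.1406e+00 7.0000e-04 1.5783e+00] F [-0.1  0.9 -1. ] w 0.0852
[-0.2   0.74 -0.68  1.39  0.48  1.17  0.65]
```

View pics/w16.png

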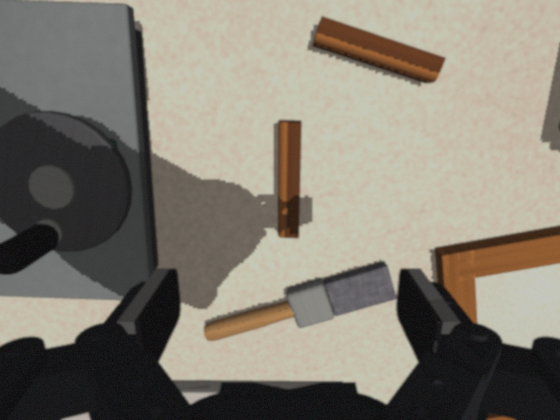

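View pics/c16.png

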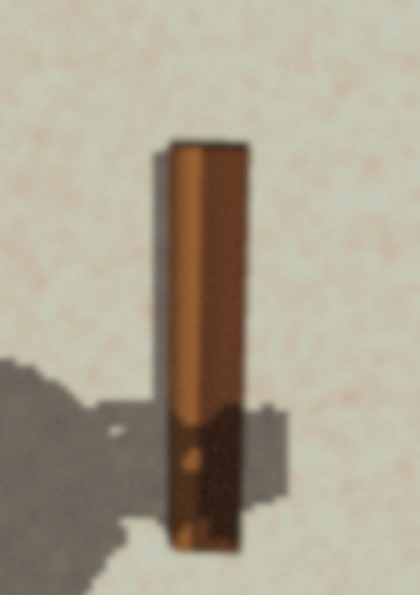

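Run:
```python
from h import *
f=bot.grab_frame("wrist"); k=3.5
def un(u,v): return (230+(u+.5)/k-.5,80+(v+.5)/k-.5)
P=pz(f,[un(172,148),un(247,148),un(240,550),un(169,550)],.026); print(P.round(4),P.mean(0)); d=(P[2]+P[3]-P[0]-P[1])/2; print(np.linalg.norm(d),np.arctan2(d[1],d[0]))
```

```text
[[0.5603 0.3283 0.026 ]
 [0.5602 0.3463 0.026 ]
 [0.664  0.3462 0.026 ]
 [0.6642 0.3275 0.026 ]] [0.61218211 0.33708796 0.026     ]
0.10382989120463836 -0.0046251953369920405
```

{"api": "step_arm", "payload": {"plan": [[[0.27,0.1,-3,-0.012],[0.27,0.1,-6,-0.012],[0.27,0.1,-9,-0.012],[0.27,0.1,-12,-0.012],[0.27,0.1,-15,-0.012],[0.27,0.1,-17.5,-0.012],[0.27,0.1,-18.8,-0.012],[0.27,0.1,-19.4,-0.012],[0.27,0.1,-19.6,-0.012],[0.27,0.1,-19.6,-0.012],[0.27,0.1,-19.6,-0.012]]]}}

```text
clock: 28.53
position: [0.6128, 0.3372, 0.1825]
tool_rot: [3.138, -0.0, 1.565]
force: [0.3, 0.5, 0.5]
grip_width: 0.0854
```

{"api": "step_arm", "payload": {"plan": [[[0,0,0,0],[0,0,0,0],[0,0,0,0],[0,0,0,0],[0,0,0,0],[0,0,0,0],[0,0,0,0],[0,0,0,0],[0,0,0,0]]], "jaw": 1, "force": 60}}

```text
clock: 29.28
position: [0.6128, 0.3374, 0.1829]
tool_rot: [3.138, -0.001, 1.565]
force: [-0.2, -1.3, 5.3]
grip_width: 0.0185
```

Run:
```python
from h import *
o=st()
f=bot.grab_frame("wrist"); cv2.imwrite("pics/w17.png",f["pixels"])
```

```text
t 29.28 pos [0.6128 0.3374 0.1829] rpy [ 3.1376e+00 -8.0000e-04  1.5655e+00] F [-0.2 -1.3  5.3] w 0.0185
```

View pics/w17.png

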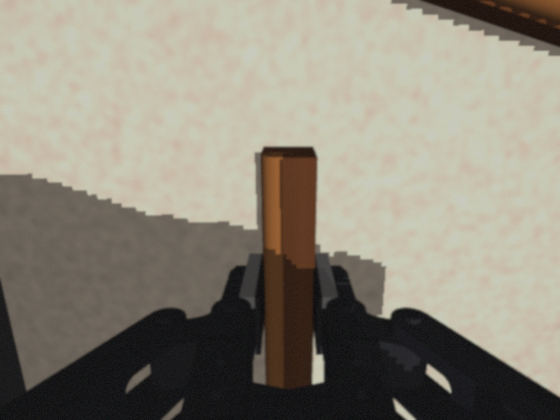

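{"api": "step_arm", "payload": {"plan": [[[0,0,4,0],[0,0,8,0],[0,0,12,-0.1],[0,0,16,-0.2],[-0.3,-3,17,-0.32],[-0.6,-6.5,17,-0.44],[-0.9,-10,17,-0.56],[-1.2,-13.5,17,-0.68],[-1.5,-17,17,-0.8],[-1.8,-20.5,17,-0.92],[-2.1,-24,17,-1.04],[-2.4,-27.5,17,-1.16]]]}}

```text
clock: 30.33
position: [0.5883, 0.0606, 0.3528]
tool_rot: [3.138, -0.001, 0.399]
force: [1.1, -0.1, -0.7]
grip_width: 0.0181
```

Run:
```python
from h import *
o=st();p=o["position"]; print((np.array([.583,-.0147])-p[:2])*100, -.028-o["tool_rot"][2])
```

```text
t 30.33 pos [0.5883 0.0606 0.3528] rpy [ 3.1376e+00 -8.0000e-04  3.9950e-01] F [ 1.1 -0.1 -0.7] w 0.0181
[-0.53361551 -7.53427373] -0.4274694057375199
```

{"api": "step_arm", "payload": {"plan": [[[-0.2,-2.5,0,-0.12],[-0.4,-5,0,-0.24],[-0.53,-7.5,0,-0.36],[-0.53,-7.5,-2,-0.427],[-0.53,-7.5,-4,-0.427],[-0.53,-7.5,-6,-0.427],[-0.53,-7.5,-6,-0.427],[-0.53,-7.5,-6,-0.427]]]}}

```text
clock: 31.0
position: [0.5828, -0.0142, 0.2925]
tool_rot: [3.138, 0.001, -0.027]
force: [0.9, 1.6, 0.0]
grip_width: 0.0187
```

Run:
```python
from h import *
o=st();print(bedrot(o["position"][None]))
f=bot.grab_frame("wrist"); cv2.imwrite("pics/w18.png",f["pixels"])
```

```text
t 31.0 pos [ 0.5828 -0.0142  0.2925] rpy [ 3.1376e+00  1.0000e-03 -2.7200e-02] F [0.9 1.6 0. ] w 0.0187
[[0.58300852 0.00209906]]
```

View pics/w18.png

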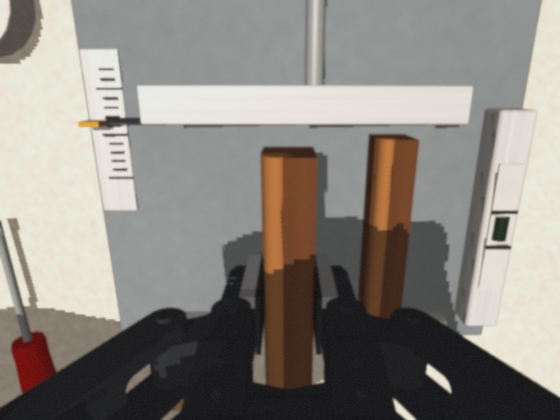

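{"api": "step_arm", "payload": {"plan": [[[0,-0.1,-2,0],[0,-0.1,-4,0],[0,-0.1,-5,0],[0,-0.1,-5.7,0],[0,-0.1,-6,0],[0,-0.1,-6.15,0],[0,-0.1,-6.15,0],[0,-0.1,-6.15,0]]]}}

```text
clock: 31.72
position: [0.5835, -0.0152, 0.2327]
tool_rot: [3.138, -0.002, -0.027]
force: [0.2, -0.3, -0.6]
grip_width: 0.0189
```

{"api": "step_arm", "payload": {"plan": [[[0,0,0,0],[0,0,0,0],[0,0,0,0],[0,0,0,0],[0,0,0,0],[0,0,0,0]]], "jaw": 0.6}}

```text
clock: 32.22
position: [0.5834, -0.0152, 0.2327]
tool_rot: [3.138, -0.002, -0.027]
force: [0.8, -0.5, -0.8]
grip_width: 0.0339
```

{"api": "step_arm", "payload": {"plan": [[[0,0,2,0],[0,0,5,0],[0,0,8,0],[0,0,11,0],[0,0,14,0],[0,0,15,0],[0,0,15,0],[0,0,15,0]]]}}

```text
clock: 32.88
position: [0.5834, -0.0153, 0.3827]
tool_rot: [3.138, -0.002, -0.027]
force: [-1.2, 0.5, 0.3]
grip_width: 0.0344
```

Run:
```python
from h import *
o=st()
f=bot.grab_frame("wrist"); cv2.imwrite("pics/w19.png",f["pixels"])
f=bot.grab_frame("top"); cv2.imwrite("pics/top3.png",f["pixels"])
```

```text
t 32.88 pos [ 0.5834 -0.0153  0.3827] rpy [ 3.1376e+00 -2.2000e-03 -2.7400e-02] F [-1.2  0.5  0.3] w 0.0344
```

View pics/w19.png

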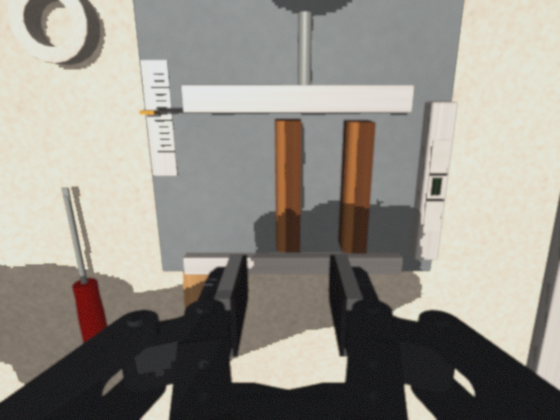

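View pics/top3.png

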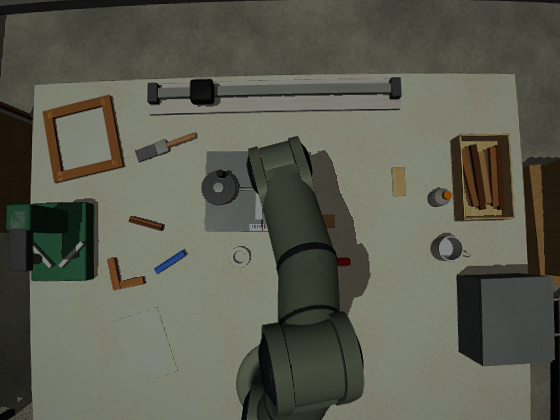

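{"api": "step_arm", "payload": {"plan": [[[-0.7,3.5,0,-0.05],[-1.4,7,0,-0.1],[-2.1,10.5,0,-0.15],[-2.8,14,0,-0.2],[-3.5,17.5,0,-0.25],[-4.2,21,0,-0.29],[-4.9,24.5,0,-0.29],[-5.6,28,0,-0.29],[-6.3,31.5,0,-0.29],[-7,35,0,-0.29],[-7.7,38.5,0,-0.29],[-8.3,41.5,0,-0.29]]], "jaw": 0}}

```text
clock: 33.98
position: [0.499, 0.4021, 0.38]
tool_rot: [3.136, 0.001, -0.316]
force: [1.1, -0.4, 1.0]
grip_width: 0.0852
```

{"api": "step_arm", "payload": {"plan": [[[0,0,0,0],[0,0,0,0],[0,0,0,0]]]}}

```text
clock: 34.23
position: [0.4991, 0.4016, 0.3786]
tool_rot: [3.134, 0.002, -0.316]
force: [0.9, -0.2, -0.3]
grip_width: 0.0854
```

Run:
```python
from h import *
o=st(); print(o["qpos"].round(2))
f=bot.grab_frame("wrist"); cv2.imwrite("pics/w20.png",f["pixels"])
crop(f,230,80,350,250,3.5,"c20.png")
```

```text
t 34.23 pos [0.4991 0.4016 0.3786] rpy [ 3.134e+00  2.100e-03 -3.159e-01] F [ 0.9 -0.2 -0.3] w 0.0854
[-0.58  0.59 -0.29  1.57  0.19  1.02 -1.24]
```

View pics/w20.png

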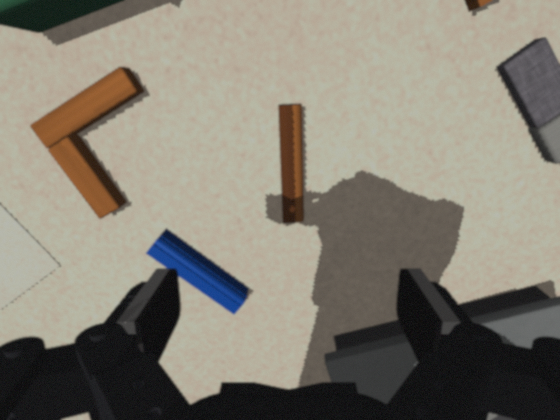

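View pics/c20.png

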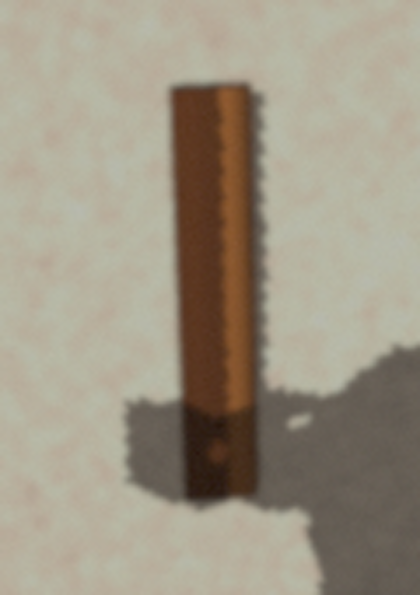

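Run:
```python
from h import *
f=bot.grab_frame("wrist"); k=3.5
def un(u,v): return (230+(u+.5)/k-.5,80+(v+.5)/k-.5)
P=pz(f,[un(171,90),un(249,88),un(256,496),un(184,498)],.026); print(P.round(4),P.mean(0)); d=(P[0]+P[1]-P[2]-P[3])/2; a=np.arctan2(d[1],d[0]);print(np.linalg.norm(d),a,a-np.pi/2)
print(pz(f,[(248,292)],.026))
o=bot.observe(); print((P.mean(0)-o["position"])*100, a-np.pi/2-o["tool_rot"][2])
```

```text
[[0.5093 0.4614 0.026 ]
 [0.5272 0.456  0.026 ]
 [0.4976 0.3568 0.026 ]
 [0.4795 0.3621 0.026 ]] [0.50339936 0.4090551  0.026     ]
0.10359038117008296 1.2802201802661841 -0.29057614652871244
[[0.42468382 0.30340922 0.026     ]]
[  0.37704642   0.82093346 -35.33894458] 0.027011342526598536
```

{"api": "step_arm", "payload": {"plan": [[[0.4,0.8,-3,0.025],[0.4,0.8,-6,0.025],[0.4,0.8,-9,0.025],[0.4,0.8,-12,0.025],[0.4,0.8,-15,0.025],[0.4,0.8,-17.5,0.025],[0.4,0.8,-19,0.025],[0.4,0.8,-19.6,0.025],[0.4,0.8,-19.9,0.025],[0.4,0.8,-19.9,0.025],[0.4,0.8,-19.9,0.025]]]}}

```text
clock: 35.25
position: [0.5041, 0.409, 0.1818]
tool_rot: [3.136, 0.0, -0.293]
force: [0.1, -0.3, 0.2]
grip_width: 0.0853
```

{"api": "step_arm", "payload": {"plan": [[[0,0,0,0],[0,0,0,0],[0,0,0,0],[0,0,0,0],[0,0,0,0],[0,0,0,0],[0,0,0,0],[0,0,0,0],[0,0,0,0]]], "jaw": 1, "force": 60}}

```text
clock: 36.0
position: [0.5042, 0.4091, 0.1822]
tool_rot: [3.137, 0.0, -0.293]
force: [-0.8, -1.7, 6.3]
grip_width: 0.0187
```

Run:
```python
from h import *
o=st()
f=bot.grab_frame("wrist"); cv2.imwrite("pics/w21.png",f["pixels"])
```

```text
t 36.0 pos [0.5042 0.4091 0.1822] rpy [ 3.1368  0.     -0.293 ] F [-0.8 -1.7  6.3] w 0.0187
```

View pics/w21.png

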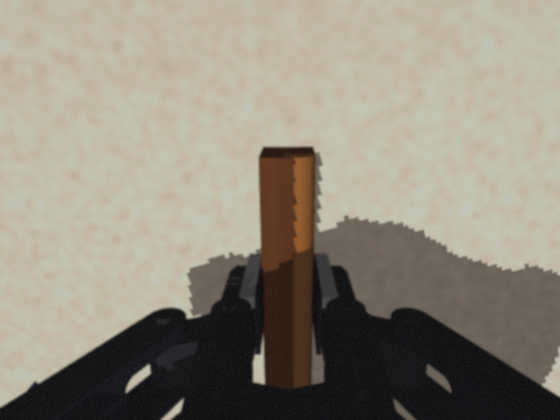

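{"api": "step_arm", "payload": {"plan": [[[0,0,4,0],[0,0,8,0],[0,0,12,0],[0,-1,16,0],[0.2,-4,17,0.05],[0.4,-8,17,0.1],[0.6,-12,17,0.15],[0.8,-16,17,0.2],[1.1,-20,17,0.265],[1.4,-24,17,0.265],[1.7,-28,17,0.265],[1.9,-31,17,0.265]]]}}

```text
clock: 37.05
position: [0.5231, 0.0956, 0.3521]
tool_rot: [3.136, 0.0, -0.03]
force: [1.1, -0.2, -0.8]
grip_width: 0.0188
```

Run:
```python
from h import *
o=st();p=o["position"]; print((np.array([.528,-.0133])-p[:2])*100, -.028-o["tool_rot"][2])
```

```text
t 37.05 pos [0.5231 0.0956 0.3521] rpy [ 3.1357e+00  1.0000e-04 -3.0000e-02] F [ 1.1 -0.2 -0.8] w 0.0188
[  0.49033342 -10.89078992] 0.0020086847611338297
```

{"api": "step_arm", "payload": {"plan": [[[0.2,-3.5,0,0],[0.4,-7,0,0],[0.5,-10,0,0],[0.5,-10.9,-2,0],[0.5,-10.9,-4,0],[0.5,-10.9,-6,0],[0.5,-10.9,-6,0],[0.5,-10.9,-6,0]]]}}

```text
clock: 37.72
position: [0.5279, -0.0133, 0.2919]
tool_rot: [3.136, 0.002, -0.03]
force: [0.7, 0.2, -0.6]
grip_width: 0.0187
```

Run:
```python
from h import *
o=st();print(bedrot(o["position"][None]))
f=bot.grab_frame("wrist"); cv2.imwrite("pics/w22.png",f["pixels"])
```

```text
t 37.72 pos [ 0.5279 -0.0133  0.2919] rpy [ 3.1357e+00  1.9000e-03 -2.9700e-02] F [ 0.7  0.2 -0.6] w 0.0187
[[0.52809583 0.00152592]]
```

View pics/w22.png

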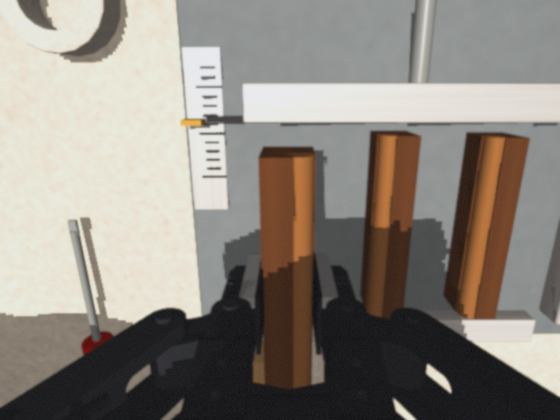

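{"api": "step_arm", "payload": {"plan": [[[0,0,-2,0],[0,0,-4,0],[0,0,-5,0],[0,0,-5.7,0],[0,0,-6,0],[0,0,-6.2,0],[0,0,-6.2,0],[0,0,-6.2,0]]]}}

```text
clock: 38.43
position: [0.5285, -0.0131, 0.2314]
tool_rot: [3.136, -0.001, -0.03]
force: [0.6, -0.3, -0.3]
grip_width: 0.0187
```

{"api": "step_arm", "payload": {"plan": [[[0,0,0,0],[0,0,0,0],[0,0,0,0],[0,0,0,0],[0,0,0,0],[0,0,0,0]]], "jaw": 0.6}}

```text
clock: 38.93
position: [0.5285, -0.0132, 0.2314]
tool_rot: [3.136, -0.001, -0.03]
force: [-0.9, 0.4, 0.2]
grip_width: 0.034
```

{"api": "step_arm", "payload": {"plan": [[[0,0,2,0],[0,0,5,0],[0,0,8,0],[0,0,11,0],[2,0,14,0],[4,0,16,0],[5,0,18,0],[5,0,18,0],[5,0,18,0]]]}}

```text
clock: 39.68
position: [0.5787, -0.0131, 0.4118]
tool_rot: [3.136, -0.002, -0.03]
force: [-0.2, -0.5, 0.4]
grip_width: 0.0341
```

Run:
```python
from h import *
o=st()
f=bot.grab_frame("wrist"); cv2.imwrite("pics/w23.png",f["pixels"])
```

```text
t 39.68 pos [ 0.5787 -0.0131  0.4118] rpy [ 3.1359e+00 -1.9000e-03 -2.9700e-02] F [-0.2 -0.5  0.4] w 0.0341
```

View pics/w23.png

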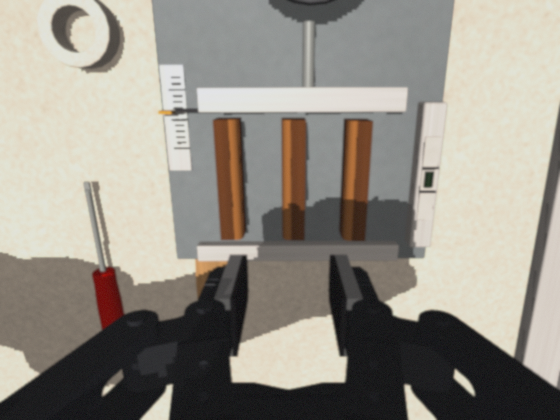

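{"api": "step_arm", "payload": {"plan": [[[0,-3,0,0],[0,-6,0,0],[0,-9,0,0],[0,-13,0,0],[0,-17,0,0],[0,-21,0,0],[0,-25,0,0],[0,-28,0,0],[0,-30,0,0],[0,-30,0,0],[0,-30,0,0]]]}}

```text
clock: 40.65
position: [0.5774, -0.3139, 0.4094]
tool_rot: [3.137, 0.002, -0.031]
force: [-0.1, 0.9, 0.1]
grip_width: 0.0342
```

Run:
```python
from h import *
o=st()
f=bot.grab_frame("top"); cv2.imwrite("pics/top4.png",f["pixels"]); crop(f,195,140,335,240,5.5,"c24.png")
hsv=cv2.cvtColor(f["pixels"],cv2.COLOR_BGR2HSV)
m=(((hsv[...,0]<14)|(hsv[...,0]>172))&(hsv[...,1]>110)).astype(np.uint8); m[:,:230]=0;m[:,315:]=0
n,l,s,cc=cv2.connectedComponentsWithStats(m)
for i in range(1,n):
    if s[i,4]>40:
        p=np.argwhere(l==i)[:,::-1].astype(np.float32); r=cv2.minAreaRect(p); b=cv2.boxPoints(r); w=pz(f,b,.07); print(w.mean(0).round(3),bedrot(w.mean(0))-[.5795,-.0572],np.linalg.norm(w[0]-w[1]).round(3),np.linalg.norm(w[1]-w[2]).round(3),r[2])
level(9)
```

```text
t 40.65 pos [ 0.5774 -0.3139  0.4094] rpy [ 3.1365e+00  2.0000e-03 -3.1400e-02] F [-0.1  0.9  0.1] w 0.0342
[ 0.637 -0.02   0.07 ] [[0.0576163  0.05506832]] 0.099 0.021 90.0
[ 0.582 -0.017  0.07 ] [[0.00323874 0.05609019]] 0.102 0.021 90.0
[ 0.527 -0.016  0.07 ] [[-0.05227899  0.0556003 ]] 0.102 0.018 90.0
```

View pics/top4.png

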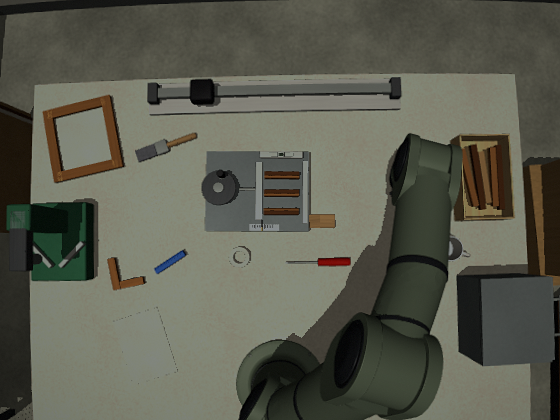

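View pics/c24.png

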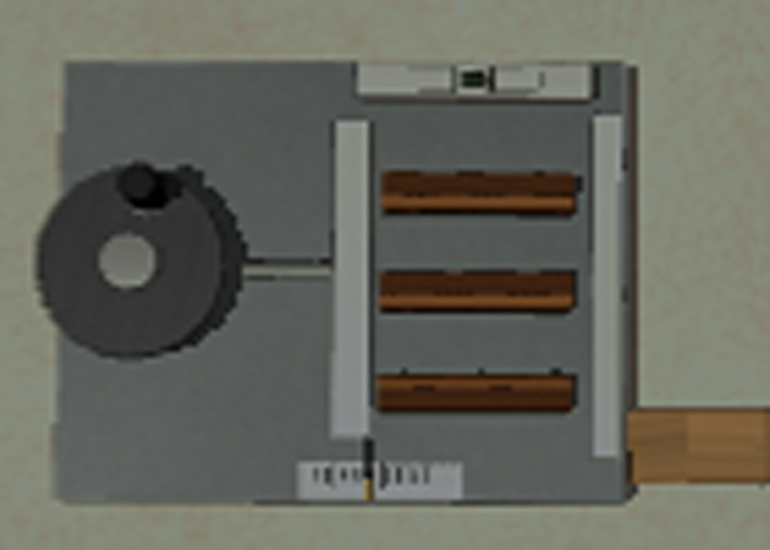

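View pics/lev_t9.png

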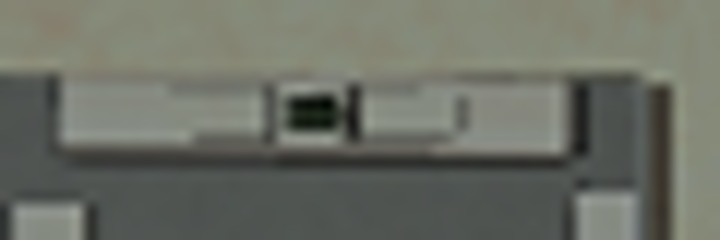

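Run:
```python
from h import *
print(bot.job_done())
```

```text
the job is handed in; nothing more can be done
None
```

I did all three stages in order and handed the job in at about 41 s. It gives no verdict, so the results below rest on my own checks.

- **Level:** I pushed the wedge nose first under the near right foot until the bubble was centred. The last top view still shows it midway between its lines, with about 1 mm of uncertainty.
- **Stop:** I cranked the wheel about 3.65 turns clockwise. In the last top view the pointer and the brass flag are at the same place along the scale. The wrist view put the stop's face in line with the flag to about 1 mm.
- **Rails:** I found three dark rails and laid all of them in the bay, side by side and lengthwise. Their centres measured 55 to 56 mm from the fence, at x = -52, +3 and +58 mm along it. None lies on another.
- **Other things:** I saw no bystander or blue look-alike out of place in the last pictures. The arm hid the packer, the glue bottle and most of the mug there. At the end the gripper was clear of everything.

**Off or uncertain:**
- The first grip on the wedge sat about 1 cm too high, so I redid it lower before pushing.
- The gap between fence and stop measured 116 to 118 mm, at or just under the stated 118 to 132 mm. I put this down to calibration error.

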